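# Reload the bottle carrier in reverse order

## Robot

A 6-joint arm with a two-finger parallel gripper is mounted at the origin on a cart in front of the work surface, level with it; the furniture and walls round the work are solid. World frame = base frame: x ahead of the robot, y to its left, z up, the work surface at z = 0. Lengths are in m, angles in rad, forces in N, time in s.
With the tool pointing down it reaches from about 0.3 to 0.875 m from the base axis. Payload 6.4 kg.
Tool frame: the origin (TCP) lies at the very end of the fingers, on their centre line; the grasp point (between the pads) lies 19 mm behind it; z points along the fingers, x is the direction in which the jaws open and shut, and the axes are right-handed (so a half turn about z gives the same grasp; the last joint's range is limited). The gripper opens to 88 mm and grips with 3 to 60 N. Pads are 18 mm wide; open, the fingers measure 123 mm over their backs; the gripper's body (75 mm by 187 mm) begins 45 mm behind the grasp point.
Start: joints at [1.047, 0.181, 1.607, -0, 1.354, -0.206], TCP at [0.18, 0.546, 0.239] pointing down, gripper open.
Joint ranges: [-2.99, 2.99], [-0.89, 2.07], [0.3, 2.58], [-1.14, 4.28], [0, 2.63], [-3.12, 3.12]. Speed limits (rad/s): [2.57, 2.57, 3.01, 3.14, 3.14, 3.14].

## Interface

Orientations are given as a unit quaternion [x, y, z, w].
In Python, from workcell import env gives the robot as it stands.
- The arm moves only by the shell command python3 -m creep 'ROWS'. ROWS is JSON, a list of rows, each an object of numbers: "rx", "ry", "rz": the turn, a rotation vector about the tool's x, y, z in degrees; "dx", "dy", "dz": the shift along the tool's x, y, z in m; "jaw": the opening in per cent of the stroke, from 0 (shut) to 100 (fully open). In form: [{"rx": .., "ry": .., "rz": .., "dx": .., "dy": .., "dz": .., "jaw": ..}, ...]. A call has 1 to 8 rows; each row is the pose to reach, as a shift and turn from the pose commanded when the call began, along the tool's axes at that moment; what a row does not reach only later rows make up. A row lasts 1/10 s, in which the tool goes at most 50 mm and 8.59 degrees, less where a joint would pass 70% of its speed; a pose out of reach is approached as far as the arm can. A call with a gripper value outside its range is refused whole. The fingers move at their own pace and stop on an object; the grip force is fixed at half the most. Time passes only in rows, so rows that repeat a pose let the fingers close. It gives the time, the measured TCP pose, the force and the opening at its end, in the units of the state.
- env.read_state(): the state, without advancing time (a new reading comes with each control period).
- env.grab_frame(name): name is "scene" or "side" or "wrist"; returns a dict with "frame" (400x640x3 uint8, red, green, blue), "K" (3x3 intrinsics, pixels), "extrinsics" (4x4, takes a point from world to camera coordinates). Camera axes: x right, y down, z forward; pixel columns grow to the right and rows downward; lengths in m; the calibration is good to about 2 mm. A picture is of the moment at which its call begins. There is no depth.
- env.sign_off(): hands the job in, once; it reports no verdict.
The state is a dict: "clock": time; "joint_positions": joint angles; "qvel": joint speeds; "tau": joint torques, N m; "tool_pos": TCP position; "orientation": TCP orientation; "force": force on the tool from outside, world axes, zero at the start; "torque": the same for the moment, N m; "width": opening from 0.0 (shut) to 1.0 (fully open).
Only numpy, scipy, OpenCV 4.12 (cv2) and the standard library are available. Lean on these libraries where they do the work, as an engineer would, in place of code of your own. Each camera call takes 0.05 s, during which the arm holds its last target.

## Task

Move the three reagent bottles from the drip rack into the empty grey bottle carrier beside it, in reverse order: the bottle that stands at the front of the rack, nearest the robot, goes into the back compartment, the middle one into the middle, and the back one into the front. Stand each bottle upright on the floor of its own compartment, and let go of it.

Things in the scene. Friction and masses are not known exactly. Their poses are not given: they have to be found in the camera images.
- short_bottle (a point): short reagent bottle, loose, about 0.2 kg: white round body 68 mm across, 110 mm tall over all, with a blue round screw cap (fixed to it) 43 mm across whose straight side makes up the top 15 mm; best gripped by the cap from above. Starts upright in a saucer. Point: centre of the bottle, half-way up, cap top 55 mm above it, underside 55 mm below; z is the bottle's axis, up.
- medium_bottle (a point): medium reagent bottle, loose, about 0.2 kg: white round body 68 mm across, 130 mm tall over all, with a red round screw cap (fixed to it) 43 mm across whose straight side makes up the top 18 mm; best gripped by the cap from above. Starts upright in a saucer. Point: centre of the bottle, half-way up, cap top 65 mm above it, underside 65 mm below; z is the bottle's axis, up.
- tall_bottle (a point): tall reagent bottle, loose, about 0.2 kg: white round body 68 mm across, 160 mm tall over all, with a blue round screw cap (fixed to it) 43 mm across whose straight side makes up the top 18 mm; best gripped by the cap from above. Starts upright in a saucer. Point: centre of the bottle, half-way up, cap top 80 mm above it, underside 80 mm below; z is the bottle's axis, up.
- saucer_short: white round drip saucer, fixed on the drip rack, in which the short bottle stands at the start (the three saucers are alike): 82 mm across, rim 12 mm high, floor 3 mm thick, inner width about 70 mm at the floor and 76 mm at the rim. Origin: centre of its underside, 6 mm above the bench.
- saucer_medium: white round drip saucer, fixed on the drip rack, in which the medium bottle stands at the start (the three saucers are alike): 82 mm across, rim 12 mm high, floor 3 mm thick, inner width about 70 mm at the floor and 76 mm at the rim. Origin: centre of its underside, 6 mm above the bench.
- saucer_tall: white round drip saucer, fixed on the drip rack, in which the tall bottle stands at the start (the three saucers are alike): 82 mm across, rim 12 mm high, floor 3 mm thick, inner width about 70 mm at the floor and 76 mm at the rim. Origin: centre of its underside, 6 mm above the bench.
- drip_rack: fixed flat steel base 286 x 100 x 6 mm with a low rail along each long side, carrying the three saucers in a row. Origin: centre of its underside, on the bench. Its x axis runs along the row, away from the robot (within 0.3 rad of straight ahead), z up; the saucers stand at x = -92, 0 and +92 mm, y = 0. Left or right of the carrier; a tall imager stands beyond x = 0.43, left of y = 0.40 m.
- carrier: fixed grey plastic bottle carrier 276 x 96 mm beside the drip rack: a row of three open compartments, 88 mm square inside, floor 5 mm and wall tops 16 mm above the bench, walls 4 mm thick. Origin: centre of its underside, on the bench. x runs along the row away from the robot (within 0.3 rad), z up; compartment centres at x = -92 (front), 0 and +92 mm (back), y = 0.
Not all that is in view belongs to the job. Leave any purple look-alike of the part that bears medium_bottle alone. Leave any green look-alike of the part that bears short_bottle alone.

How it is judged:
At the end, for the whole second after the job is handed in: Each bottle is at rest in the compartment mirroring its start in the rack (front to back, middle to middle, back to front): centre within 14 mm of the compartment's centre along and across the row, underside within 4 mm of its floor, axis within 0.08 rad of vertical (((x of saucer_short in the frame of drip_rack between -0.112 and -0.072 m and x of short_bottle in the frame of carrier between 0.078 and 0.106 m) or (x of saucer_short in the frame of drip_rack between -0.02 and 0.02 m and x of short_bottle in the frame of carrier between -0.014 and 0.014 m) or (x of saucer_short in the frame of drip_rack between 0.072 and 0.112 m and x of short_bottle in the frame of carrier between -0.106 and -0.078 m)) and y of short_bottle in the frame of carrier between -0.014 and 0.014 m and z of short_bottle in the frame of carrier between 0.056 and 0.064 m and angle between each of short_bottle, medium_bottle, tall_bottle's own z axis and vertical below 0.08 rad and linear speed of each of bottle_short, bottle_medium, bottle_tall below 0.02 m/s and ((x of saucer_medium in the frame of drip_rack between -0.112 and -0.072 m and x of medium_bottle in the frame of carrier between 0.078 and 0.106 m) or (x of saucer_medium in the frame of drip_rack between -0.02 and 0.02 m and x of medium_bottle in the frame of carrier between -0.014 and 0.014 m) or (x of saucer_medium in the frame of drip_rack between 0.072 and 0.112 m and x of medium_bottle in the frame of carrier between -0.106 and -0.078 m)) and y of medium_bottle in the frame of carrier between -0.014 and 0.014 m and z of medium_bottle in the frame of carrier between 0.066 and 0.074 m and ((x of saucer_tall in the frame of drip_rack between -0.112 and -0.072 m and x of tall_bottle in the frame of carrier between 0.078 and 0.106 m) or (x of saucer_tall in the frame of drip_rack between -0.02 and 0.02 m and x of tall_bottle in the frame of carrier between -0.014 and 0.014 m) or (x of saucer_tall in the frame of drip_rack between 0.072 and 0.112 m and x of tall_bottle in the frame of carrier between -0.106 and -0.078 m)) and y of tall_bottle in the frame of carrier between -0.014 and 0.014 m and z of tall_bottle in the frame of carrier between 0.081 and 0.089 m); the robot touches nothing.
It fails at once if the short bottle is laid over or tipped far (angle between short_bottle's own z axis and vertical above 0.6 rad).
It fails at once if the medium bottle is laid over or tipped far (angle between medium_bottle's own z axis and vertical above 0.6 rad).
It fails at once if the tall bottle is laid over or tipped far (angle between tall_bottle's own z axis and vertical above 0.6 rad).
It also fails if it takes over 83 s, if anything falls off the work surface, if the arm or the gripper's body presses on something with over 40 N, if the wrist force passes 120 N, or if a joint passes its speed limit or range.

## Working session

There is one attempt and no reset: what is moved stays moved. The work goes in short steps, Python scripts to look and compute and a shell command to move; the robot and the scene stay as the last step left them, time stands still between calls to the robot, and variables do not carry over. Pictures are saved under pics/ and viewed, and the job is handed in when it is done.

```bash
ls; mkdir -p pics; python3 - <<'E'
from workcell import env
import cv2
s=env.read_state()
for k,v in s.items(): print(k,v)
for n in ["scene","side","wrist"]:
    f=env.grab_frame(n); cv2.imwrite(f"pics/{n}0.png",f["frame"][:,:,::-1]); print(n,f["K"].tolist(),f["extrinsics"].round(4).tolist() if hasattr(f["extrinsics"],'round') else f["extrinsics"])
E
```

```text
pics
clock 0.0
joint_positions [ 1.04668166e+00  1.81507755e-01  1.60799562e+00  5.46499657e-06
  1.35376859e+00 -2.06298454e-01]
qvel [ 6.74711300e-04  1.72648896e-03  5.30375781e-05 -1.70846442e-03
 -8.81964583e-04 -2.28661180e-03]
tau [-6.80486719e-04 -4.33886969e+01 -3.41844070e+01  7.00936932e-02
  3.88065807e-02 -1.89897473e-04]
tool_pos [0.17939778 0.54574923 0.23783483]
orientation [ 8.10090453e-01  5.86304317e-01 -7.67702619e-04  3.40089261e-04]
force [0.02661389 0.43192366 0.56325503]
torque [ 0.03141169 -0.03035969 -0.01683321]
width 1.002680338642174
scene [[484.9838219785612, 0.0, 313.57138727367465], [0.0, 484.9838219785612, 192.93274330225375], [0.0, 0.0, 1.0]] [[0.91, -0.4146, -0.0044, -0.4972], [-0.2151, -0.463, -0.8598, 0.2366], [0.3544, 0.7834, -0.5105, 0.689], [0.0, 0.0, 0.0, 1.0]]
side [[405.29283744636786, 0.0, 320.8049533069294], [0.0, 405.29283744636786, 204.28225839942306], [0.0, 0.0, 1.0]] [[0.8467, -0.532, -0.0109, -0.4883], [-0.4717, -0.741, -0.4779, 0.3748], [0.2462, 0.4098, -0.8783, 0.7493], [0.0, 0.0, 0.0, 1.0]]
wrist [[327.04142572853215, 0.0, 319.3246043935832], [0.0, 327.04142572853215, 206.58010877962934], [0.0, 0.0, 1.0]] [[0.3127, 0.9499, -0.0011, -0.5742], [0.9032, -0.297, 0.3098, -0.0434], [0.294, -0.0979, -0.9508, 0.39], [0.0, 0.0, 0.0, 1.0]]
```

View pics/scene0.png

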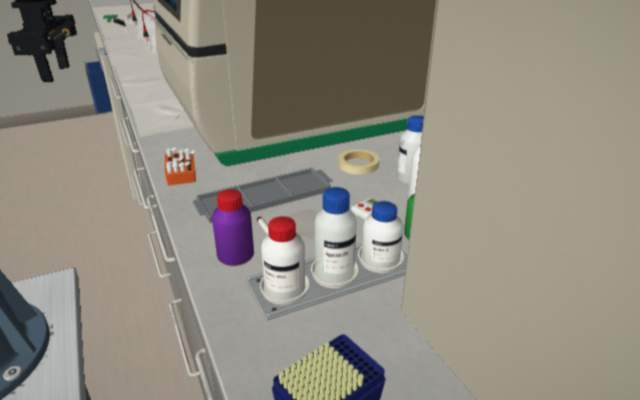

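View pics/side0.png

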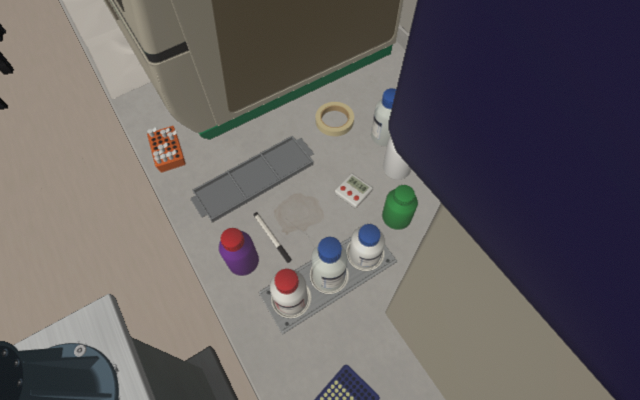

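View pics/wrist0.png

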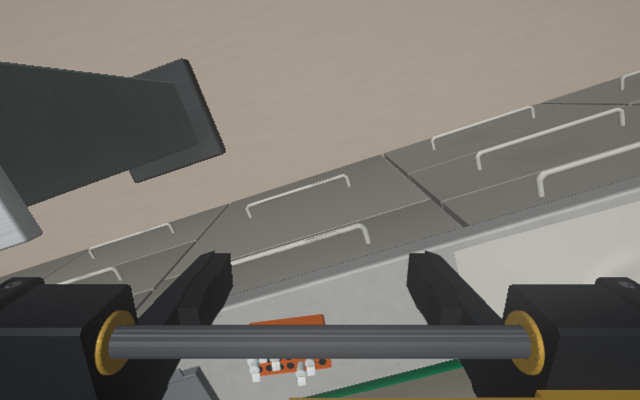

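The front bottle is the medium one (red cap), the middle is tall (blue) and the back is short (blue). The empty carrier lies to their left, and the purple and green look-alikes stand nearby. In the side view the caps are near (287,280), (330,249) and (369,235), and the carrier corners near (195,190), (210,217), (312,155) and (297,138). I'll zoom in to get precise pixels.

```bash
python3 - <<'E'
import cv2
a=cv2.imread("pics/side0.png"); 
cv2.imwrite("pics/sc1.png",cv2.resize(a[120:230,170:330],None,fx=5,fy=5,interpolation=cv2.INTER_CUBIC))
cv2.imwrite("pics/sc2.png",cv2.resize(a[215:335,250:410],None,fx=5,fy=5,interpolation=cv2.INTER_CUBIC))
b=cv2.imread("pics/scene0.png")
cv2.imwrite("pics/sc3.png",cv2.resize(b[155:235,185:345],None,fx=5,fy=5,interpolation=cv2.INTER_CUBIC))
E
```

```text
(no output)
```

View pics/sc1.png

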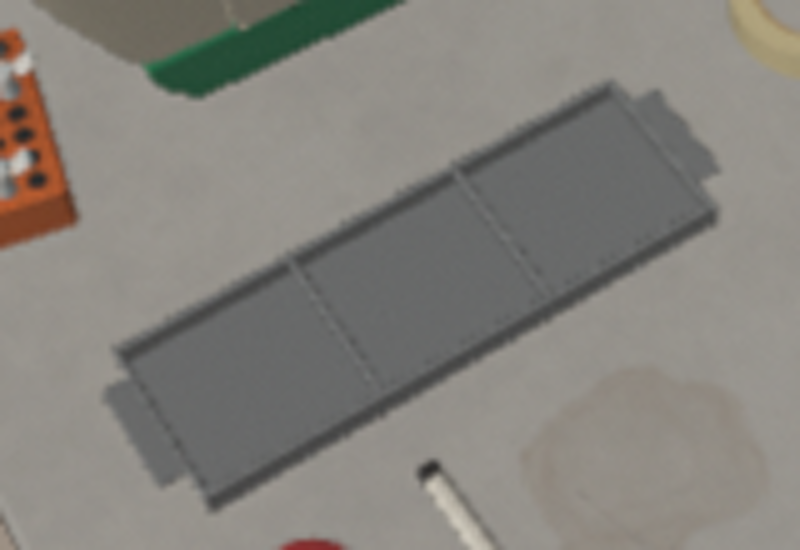

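View pics/sc2.png

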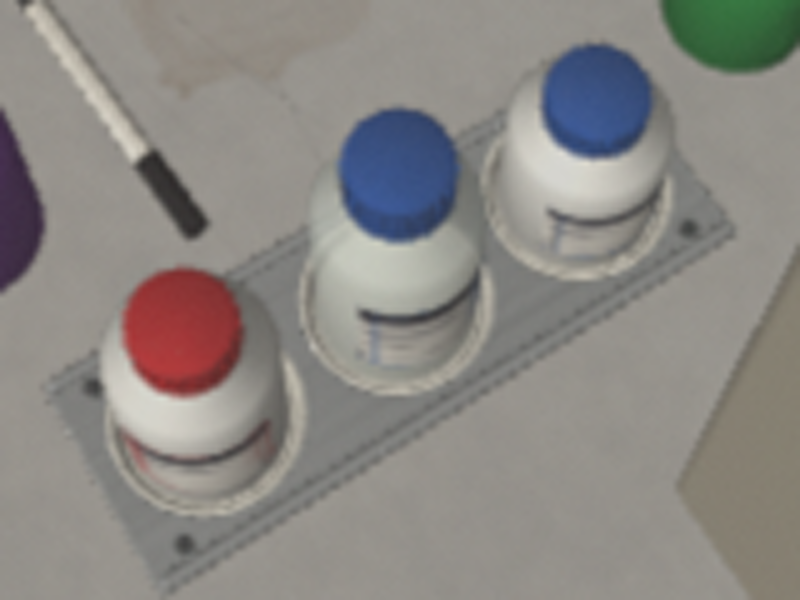

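View pics/sc3.png

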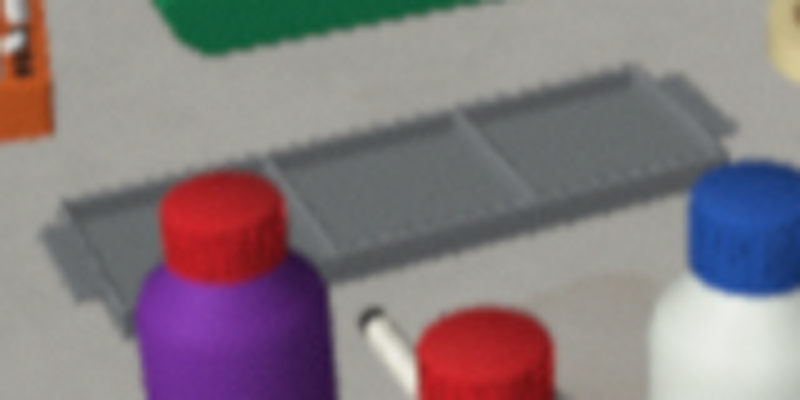

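```bash
cat > h.py <<'E'
import numpy as np, cv2
from scipy.optimize import least_squares, minimize
def proj(P,K,E):
    P=np.atleast_2d(P); c=P@E[:3,:3].T+E[:3,3]; q=c@np.asarray(K).T; return q[:,:2]/q[:,2:]
def capmask(img,col,box):
    hsv=cv2.cvtColor(img,cv2.COLOR_BGR2HSV); h,s,v=cv2.split(hsv)
    m=((h<8)|(h>172)) if col=='r' else ((h>100)&(h<125))
    m=m&(s>130)&(v>50); z=np.zeros(m.shape,bool); x0,y0,x1,y1=box; z[y0:y1,x0:x1]=1; m=(m&z).astype(np.uint8)
    n,l,st,c=cv2.connectedComponentsWithStats(m); i=1+np.argmax(st[1:,4]); return c[i],st[i]
def hullcent(x,y,zt,hc,K,E,r=.0215):
    t=np.linspace(0,2*np.pi,60); P=[[x+r*np.cos(a),y+r*np.sin(a),z] for a in t for z in (zt,zt-hc)]
    h=cv2.convexHull(proj(np.array(P),K,E).astype(np.float32)); M=cv2.moments(h); return np.array([M['m10']/M['m00'],M['m01']/M['m00']]),M['m00']
E
cat > loc.py <<'E'
from h import *
from workcell import env
cams={n:env.grab_frame(n) for n in("scene","side")}
B={'medium':('r',.139,.018,(255,210,310,245),(270,260,305,300)),'tall':('b',.169,.018,(315,180,355,215),(312,232,348,268)),'short':('b',.119,.015,(365,195,402,225),(352,220,388,250))}
for n,(c,zt,hc,b1,b2) in B.items():
    obs={}
    for cn,b in(('scene',b1),('side',b2)):
        f=cams[cn]; obs[cn]=capmask(np.ascontiguousarray(f['frame'][:,:,::-1]),c,b)
    def R(p,cs): return np.concatenate([hullcent(p[0],p[1],zt,hc,cams[k]['K'],np.array(cams[k]['extrinsics']))[0]-obs[k][0] for k in cs])
    for cs in(['scene'],['side'],['scene','side']):
        r=least_squares(R,[.5,.0],args=(cs,)); print(n,cs,r.x.round(4),r.fun.round(2),[ (obs[k][1].tolist(),round(hullcent(*r.x,zt,hc,cams[k]['K'],np.array(cams[k]['extrinsics']))[1])) for k in cs])
# carrier
o1=np.array([170,120]);o2=np.array([185,155])
side=[((-.138,.048,.016),(118,347)),((.138,.048,.016),(612,82)),((.138,-.048,.016),(718,208)),((-.138,-.048,.016),(208,493)),((-.046,.048,.016),(290,258)),((.046,.048,.016),(455,165)),((-.046,-.048,.016),(383,393)),((.046,-.048,.016),(550,298))]
scene=[((-.138,.048,.016),(65,203)),((.138,.048,.016),(632,67)),((.138,-.048,.016),(728,152)),((-.046,.048,.016),(270,158)),((.046,.048,.016),(457,110)),((-.046,-.048,.016),(340,250)),((.046,-.048,.016),(533,199))]
def RC(p,cs):
    c,s=np.cos(p[2]),np.sin(p[2]); out=[]
    for k in cs:
        L,o=(side,o1) if k=='side' else (scene,o2)
        X=np.array([a for a,_ in L]); W=np.c_[p[0]+c*X[:,0]-s*X[:,1],p[1]+s*X[:,0]+c*X[:,1],X[:,2]]
        out.append((proj(W,cams[k]['K'],np.array(cams[k]['extrinsics']))-(np.array([u for _,u in L])/5+o-.4)).ravel())
    return np.concatenate(out)
for cs in(['scene'],['side'],['scene','side']):
    r=least_squares(RC,[.5,.2,0],args=(cs,)); print(cs,r.x.round(4),r.fun.round(1))
x,y,t=r.x
for d in(-.092,0,.092): print('comp',d,round(x+d*np.cos(t),4),round(y+d*np.sin(t),4))
E
python3 loc.py
```

```text
medium ['scene'] [ 0.4647 -0.0637] [0. 0.] [([268, 217, 28, 25, 582], 636)]
medium ['side'] [ 0.4673 -0.06  ] [ 0. -0.] [([275, 269, 23, 24, 438], 517)]
medium ['scene', 'side'] [ 0.4662 -0.0609] [ 0.21 -1.22 -0.31  0.71] [([268, 217, 28, 25, 582], 630), ([275, 269, 23, 24, 438], 518)]
tall ['scene'] [ 0.5537 -0.0671] [0. 0.] [([323, 188, 26, 26, 596], 592)]
tall ['side'] [ 0.558  -0.0599] [-0.  0.] [([319, 238, 22, 24, 399], 519)]
tall ['scene', 'side'] [ 0.5567 -0.0613] [ 0.04 -2.21 -0.16  0.95] [([323, 188, 26, 26, 596], 582), ([319, 238, 22, 24, 399], 521)]
short ['scene'] [ 0.6478 -0.0628] [-0. -0.] [([372, 202, 25, 20, 408], 477)]
short ['side'] [ 0.6499 -0.06  ] [ 0. -0.] [([359, 225, 21, 21, 317], 425)]
short ['scene', 'side'] [ 0.6491 -0.0609] [ 0.04 -0.74 -0.06  0.56] [([372, 202, 25, 20, 408], 474), ([359, 225, 21, 21, 317], 426)]
['scene'] [0.54   0.2444 0.0389] [-0.7 -0.5  0.2 -0.5  0.3  0.4 -1.1 -1.1 -0.5 -0.6  0.1  0.8  1.7  0.7]
['side'] [0.542  0.2456 0.0343] [-0.6 -0.3 -0.1 -0.5 -0.2  0.2 -0.2  0.7 -0.3 -1.1 -0.2 -0.2  0.5  0.5
  1.1  0.4]
['scene', 'side'] [0.5411 0.2454 0.0362] [-0.3 -0.9  0.6 -0.7  0.5  0.1 -0.7 -1.5 -0.1 -0.9  0.3  0.5  2.   0.4
 -0.9  0.  -0.4 -0.3 -0.5  0.3 -0.4  1.  -0.6 -0.8 -0.5 -0.   0.3  0.8
  0.8  0.6]
comp -0.092 0.4491 0.2421
comp 0 0.5411 0.2454
comp 0.092 0.633 0.2487
```

```bash
sed -i 's/m=m&(s>130)&(v>50)/m=m\&(s>100)\&(v>25)/' h.py; python3 loc.py | grep -v "^comp"; python3 - <<'E'
from h import *
from workcell import env
for n,pts in(("side",[(386,313),(440,200),(240,262),(225,60),(400,220),(391,148),(398,170),(322,400),(345,366)]),("scene",[(403,308),(235,255),(475,400),(217,163)])):
    f=env.grab_frame(n);E=np.array(f['extrinsics']);Ki=np.linalg.inv(f['K']);C=-E[:3,:3].T@E[:3,3];print(n,'cam',C.round(3))
    for p in pts:
        d=E[:3,:3].T@(Ki@[*p,1]); print(p,[ (z,(C+d*(z-C[2])/d[2])[:2].round(3).tolist()) for z in(0,.15)])
E
```

```text
medium ['scene'] [ 0.4649 -0.0636] [0. 0.] [([268, 216, 28, 26, 608], 636)]
medium ['side'] [ 0.4674 -0.0602] [ 0. -0.] [([275, 269, 23, 25, 467], 517)]
medium ['scene', 'side'] [ 0.4663 -0.061 ] [ 0.28 -1.11 -0.3   0.67] [([268, 216, 28, 26, 608], 630), ([275, 269, 23, 25, 467], 518)]
tall ['scene'] [ 0.5538 -0.0673] [-0.  0.] [([323, 187, 27, 27, 620], 592)]
tall ['side'] [ 0.5583 -0.061 ] [-0.  0.] [([318, 237, 24, 26, 464], 520)]
tall ['scene', 'side'] [ 0.557  -0.0628] [ 0.54 -1.83 -0.06  1.13] [([323, 187, 27, 27, 620], 584), ([318, 237, 24, 26, 464], 521)]
short ['scene'] [ 0.6478 -0.063 ] [ 0. -0.] [([372, 201, 25, 21, 432], 477)]
short ['side'] [ 0.6507 -0.06  ] [ 0. -0.] [([359, 224, 21, 22, 360], 425)]
short ['scene', 'side'] [ 0.6499 -0.0608] [ 0.38 -0.9  -0.09  0.53] [([372, 201, 25, 21, 432], 474), ([359, 224, 21, 22, 360], 426)]
['scene'] [0.54   0.2444 0.0389] [-0.7 -0.5  0.2 -0.5  0.3  0.4 -1.1 -1.1 -0.5 -0.6  0.1  0.8  1.7  0.7]
['side'] [0.542  0.2456 0.0343] [-0.6 -0.3 -0.1 -0.5 -0.2  0.2 -0.2  0.7 -0.3 -1.1 -0.2 -0.2  0.5  0.5
  1.1  0.4]
['scene', 'side'] [0.541
[... 284 characters left out ...]
, -0.041]), (0.15, [0.795, -0.086])]
(240, 262) [(0, [0.415, 0.072]), (0.15, [0.413, 0.007])]
(225, 60) [(0, [0.658, 0.653]), (0.15, [0.613, 0.483])]
(400, 220) [(0, [0.77, -0.033]), (0.15, [0.704, -0.079])]
(391, 148) [(0, [0.874, 0.141]), (0.15, [0.79, 0.063])]
(398, 170) [(0, [0.849, 0.078]), (0.15, [0.769, 0.012])]
(322, 400) [(0, [0.421, -0.251]), (0.15, [0.419, -0.258])]
(345, 366) [(0, [0.49, -0.225]), (0.15, [0.475, -0.237])]
scene cam [ 0.259 -0.636  0.553]
(403, 308) [(0, [0.623, -0.175]), (0.15, [0.525, -0.3])]
(235, 255) [(0, [0.419, 0.07]), (0.15, [0.376, -0.122])]
(475, 400) [(0, [0.615, -0.355]), (0.15, [0.518, -0.431])]
(217, 163) [(0, [0.485, 0.447]), (0.15, [0.424, 0.153])]
```

```bash
cat > go.py <<'E'
import sys, numpy as np
from scipy.spatial.transform import Rotation as R
from workcell import env
# usage: go.py x y z jawyaw_deg -> dx dy dz, rotvec deg in the present tool axes
s=env.read_state(); R0=R.from_quat(s['orientation']); p=np.array(s['tool_pos'])
t=np.array([float(v) for v in sys.argv[1:4]]); a=np.radians(float(sys.argv[4]) if len(sys.argv)>4 else 91)
x=np.array([np.cos(a),np.sin(a),0]); z=np.array([0,0,-1.]); Rt=R.from_matrix(np.c_[x,np.cross(z,x),z])
d=R0.inv().apply(t-p); rv=np.degrees((R0.inv()*Rt).as_rotvec())
print('t',round(s['clock'],2),'pos',p.round(4),'w',round(s['width'],3),'F',np.round(s['force'],1),'\nd',d.round(4),'rot',rv.round(2),'rows>=',round(np.linalg.norm(d)/.05,1))
E
python3 go.py .466 -.061 .24 91
```

```text
t 0.45 pos [0.1796 0.5462 0.2386] w 0.994 F [ 0.2  0.1 -1. ] 
d [-0.4873  0.4617 -0.0013] rot [-0.000e+00  1.000e-02 -1.921e+01] rows>= 13.4
```

```bash
python3 -m creep '[{"dx":-0.03,"dy":0.028,"dz":-0.01,"rz":-5},{"dx":-0.06,"dy":0.056,"dz":-0.02,"rz":-10},{"dx":-0.09,"dy":0.085,"dz":-0.02,"rz":-15},{"dx":-0.12,"dy":0.115,"dz":-0.02,"rz":-19.2},{"dx":-0.155,"dy":0.147,"dz":-0.02,"rz":-19.2},{"dx":-0.19,"dy":0.18,"dz":-0.02,"rz":-19.2},{"dx":-0.225,"dy":0.213,"dz":-0.02,"rz":-19.2},{"dx":-0.26,"dy":0.246,"dz":-0.02,"rz":-19.2}]'; python3 go.py .466 -.061 .24
```

```text
t 0.45 pos [0.1796 0.5462 0.2386] w 0.994 F [ 0.2  0.1 -1. ] 
d [-0.4873  0.4617 -0.0013] rot [-0.000e+00  1.000e-02 -1.921e+01] rows>= 13.4validation failed for argument at $[0]...
```

```bash
python3 -m creep '[{"rx":0,"ry":0,"rz":-5,"dx":-0.03,"dy":0.028,"dz":-0.01,"jaw":100},{"rx":0,"ry":0,"rz":-10,"dx":-0.06,"dy":0.056,"dz":-0.02,"jaw":100},{"rx":0,"ry":0,"rz":-15,"dx":-0.09,"dy":0.085,"dz":-0.02,"jaw":100},{"rx":0,"ry":0,"rz":-19.2,"dx":-0.12,"dy":0.115,"dz":-0.02,"jaw":100},{"rx":0,"ry":0,"rz":-19.2,"dx":-0.155,"dy":0.147,"dz":-0.02,"jaw":100},{"rx":0,"ry":0,"rz":-19.2,"dx":-0.19,"dy":0.18,"dz":-0.02,"jaw":100},{"rx":0,"ry":0,"rz":-19.2,"dx":-0.225,"dy":0.213,"dz":-0.02,"jaw":100},{"rx":0,"ry":0,"rz":-19.2,"dx":-0.26,"dy":0.246,"dz":-0.02,"jaw":100}]'; python3 go.py .466 -.061 .24
```

```text
clock: 1.25
tool_pos: [0.3325, 0.2208, 0.2591]
orientation: [0.701, 0.713, 0.001, 0.0]
force: [0.9, 0.8, -0.0]
width: 1.002
t 1.25 pos [0.3325 0.2208 0.2591] w 1.002 F [ 0.9  0.8 -0. ] 
d [-0.2841  0.1284  0.0191] rot [ 0.07 -0.02  0.03] rows>= 6.2
```

```bash
python3 -m creep '[{"rx":0,"ry":0,"rz":0,"dx":-0.04,"dy":0.018,"dz":0,"jaw":100},{"rx":0,"ry":0,"rz":0,"dx":-0.08,"dy":0.036,"dz":0,"jaw":100},{"rx":0,"ry":0,"rz":0,"dx":-0.12,"dy":0.054,"dz":0.005,"jaw":100},{"rx":0,"ry":0,"rz":0,"dx":-0.16,"dy":0.072,"dz":0.01,"jaw":100},{"rx":0,"ry":0,"rz":0,"dx":-0.2,"dy":0.09,"dz":0.015,"jaw":100},{"rx":0,"ry":0,"rz":0,"dx":-0.24,"dy":0.108,"dz":0.019,"jaw":100},{"rx":0,"ry":0,"rz":0,"dx":-0.284,"dy":0.128,"dz":0.019,"jaw":100},{"rx":0,"ry":0,"rz":0,"dx":-0.284,"dy":0.128,"dz":0.019,"jaw":100}]'; python3 go.py .466 -.061 .24; python3 - <<'E'
from h import *
from workcell import env
f=env.grab_frame('wrist'); cv2.imwrite('pics/w1.png',f['frame'][:,:,::-1]); s=env.read_state()
E=np.array(f['extrinsics']); print(proj([[.466,-.061,.139],[.557,-.061,.169],[.65,-.061,.119],s['tool_pos']],f['K'],E).round(1))
E
```

```text
clock: 2.05
tool_pos: [0.4667, -0.0641, 0.2398]
orientation: [0.703, 0.711, -0.0, 0.001]
force: [-0.0, 0.1, -0.1]
width: 1.001
t 2.05 pos [ 0.4667 -0.0641  0.2398] w 1.001 F [-0.   0.1 -0.1] 
d [ 0.0031 -0.0006 -0.0002] rot [ 0.05  0.1  -0.31] rows>= 0.1
[[324.1 204.6]
 [322.6 325.8]
 [320.9 369.7]
 [325.3 265.3]]
```

View pics/w1.png

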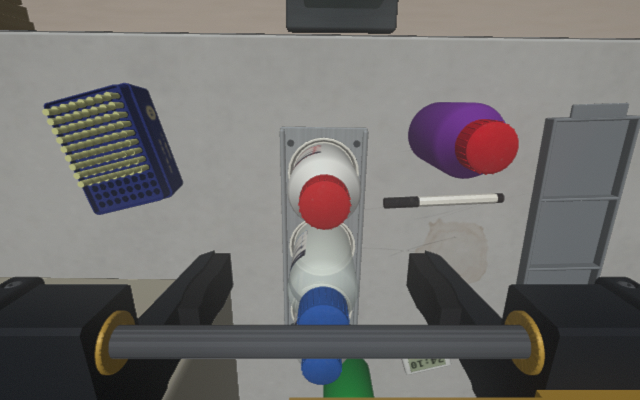

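The wrist view agrees. The medium cap is centred near (325,202), against a predicted (324,205). The rack is parallel to x, and the purple bottle at (465,140) is well clear. I'll refine the caps with this view and then descend.

```bash
cat > wcap.py <<'E'
import sys
from h import *
from workcell import env
# wcap.py col zt hc x0 y0 x1 y1 [file]
c=sys.argv[1]; zt,hc=map(float,sys.argv[2:4]); b=list(map(int,sys.argv[4:8]))
f=env.grab_frame('wrist'); img=np.ascontiguousarray(f['frame'][:,:,::-1]); E=np.array(f['extrinsics'])
if len(sys.argv)>8: cv2.imwrite(sys.argv[8],img)
o,st=capmask(img,c,b)
r=least_squares(lambda p:hullcent(p[0],p[1],zt,hc,f['K'],E)[0]-o,[.5,0])
print('cap',r.x.round(4),o.round(1),st.tolist(),round(hullcent(*r.x,zt,hc,f['K'],E)[1]))
E
python3 wcap.py r .139 .018 280 160 370 250
```

```text
cap [ 0.4662 -0.0608] [320.9 203.5] [295, 177, 53, 54, 2234] 2429
```

```bash
python3 go.py .466 -.061 .122
```

```text
t 2.15 pos [ 0.4649 -0.0601  0.2395] w 1.0 F [-0.2 -0.6 -0.1] 
d [-0.001   0.0012  0.1175] rot [-0.05 -0.04 -0.15] rows>= 2.3
```

```bash
python3 -m creep '[{"rx":0,"ry":0,"rz":0,"dx":-0.001,"dy":0.001,"dz":0.03,"jaw":100},{"rx":0,"ry":0,"rz":0,"dx":-0.001,"dy":0.001,"dz":0.06,"jaw":100},{"rx":0,"ry":0,"rz":0,"dx":-0.001,"dy":0.001,"dz":0.085,"jaw":100},{"rx":0,"ry":0,"rz":0,"dx":-0.001,"dy":0.001,"dz":0.105,"jaw":100},{"rx":0,"ry":0,"rz":0,"dx":-0.001,"dy":0.001,"dz":0.1175,"jaw":100},{"rx":0,"ry":0,"rz":0,"dx":-0.001,"dy":0.001,"dz":0.1175,"jaw":100}]'; python3 go.py .466 -.061 .122
python3 -c "
from workcell import env;import cv2
f=env.grab_frame('wrist'); cv2.imwrite('pics/w2.png',f['frame'][:,:,::-1])
f=env.grab_frame('side'); cv2.imwrite('pics/s2.png',f['frame'][:,:,::-1])"
```

```text
clock: 2.75
tool_pos: [0.4646, -0.0588, 0.1209]
orientation: [0.7, 0.714, -0.001, -0.001]
force: [-0.1, -0.3, -0.2]
width: 1.0
t 2.75 pos [ 0.4646 -0.0588  0.1209] w 1.0 F [-0.1 -0.3 -0.2] 
d [-0.0022  0.0013 -0.0011] rot [-0.16 -0.08  0.07] rows>= 0.1
```

View pics/w2.png

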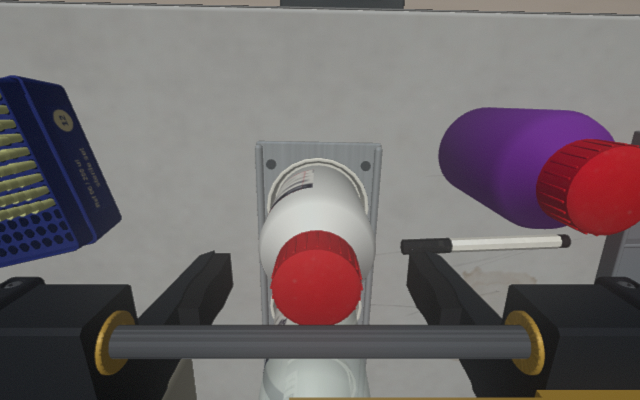

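View pics/s2.png

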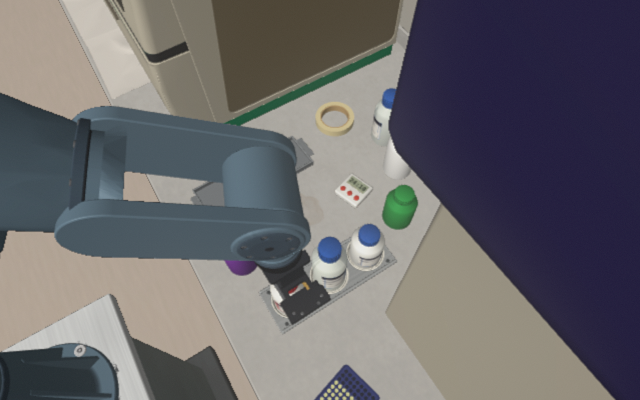

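The cap sits centred between the fingers (cap x 317, finger midline 319.5). Closing.

```bash
python3 -m creep '[{"rx":0,"ry":0,"rz":0,"dx":0,"dy":0,"dz":0,"jaw":0},{"rx":0,"ry":0,"rz":0,"dx":0,"dy":0,"dz":0,"jaw":0},{"rx":0,"ry":0,"rz":0,"dx":0,"dy":0,"dz":0,"jaw":0},{"rx":0,"ry":0,"rz":0,"dx":0,"dy":0,"dz":0,"jaw":0},{"rx":0,"ry":0,"rz":0,"dx":0,"dy":0,"dz":0,"jaw":0}]'; for i in 1 2 3; do python3 go.py .466 -.061 .122; done
```

```text
clock: 3.35
tool_pos: [0.4661, -0.0604, 0.1224]
orientation: [0.701, 0.713, 0.0, 0.0]
force: [0.5, -0.3, 0.0]
width: 0.572
t 3.35 pos [ 0.4661 -0.0604  0.1224] w 0.572 F [ 0.5 -0.3  0. ] 
d [-0.0006 -0.0001  0.0004] rot [ 0.01  0.01 -0.02] rows>= 0.0
t 3.35 pos [ 0.4661 -0.0604  0.1224] w 0.572 F [ 0.5 -0.3  0. ] 
d [-0.0006 -0.0001  0.0004] rot [ 0.01  0.01 -0.02] rows>= 0.0
t 3.35 pos [ 0.4661 -0.0604  0.1224] w 0.572 F [ 0.5 -0.3  0. ] 
d [-0.0006 -0.0001  0.0004] rot [ 0.01  0.01 -0.02] rows>= 0.0
```

```bash
python3 -m creep '[{"rx":0,"ry":0,"rz":0,"dx":0,"dy":0,"dz":0,"jaw":0},{"rx":0,"ry":0,"rz":0,"dx":0,"dy":0,"dz":0,"jaw":0},{"rx":0,"ry":0,"rz":0,"dx":0,"dy":0,"dz":0,"jaw":0}]'
```

```text
clock: 3.65
tool_pos: [0.466, -0.0603, 0.1222]
orientation: [0.701, 0.713, 0.0, -0.0]
force: [0.4, 0.3, -0.3]
width: 0.478
```

Opening is 42 mm, which fits the 43 mm cap. Lifting.

```bash
python3 -m creep '[{"rx":0,"ry":0,"rz":0,"dx":0,"dy":0,"dz":0,"jaw":0},{"rx":0,"ry":0,"rz":0,"dx":0,"dy":0,"dz":-0.015,"jaw":0},{"rx":0,"ry":0,"rz":0,"dx":0,"dy":0,"dz":-0.035,"jaw":0},{"rx":0,"ry":0,"rz":0,"dx":0,"dy":0,"dz":-0.06,"jaw":0},{"rx":0,"ry":0,"rz":0,"dx":0,"dy":0,"dz":-0.09,"jaw":0},{"rx":0,"ry":0,"rz":0,"dx":0,"dy":0,"dz":-0.12,"jaw":0},{"rx":0,"ry":0,"rz":0,"dx":0,"dy":0,"dz":-0.15,"jaw":0},{"rx":0,"ry":0,"rz":0,"dx":0,"dy":0,"dz":-0.15,"jaw":0}]'; python3 go.py .633 .249 .272
python3 -c "
from workcell import env;import cv2
f=env.grab_frame('wrist'); cv2.imwrite('pics/w3.png',f['frame'][:,:,::-1])"
```

```text
clock: 4.45
tool_pos: [0.468, -0.0611, 0.2761]
orientation: [0.701, 0.713, 0.001, 0.003]
force: [0.3, -0.2, -1.4]
width: 0.48
t 4.45 pos [ 0.468  -0.0611  0.2761] w 0.48 F [ 0.3 -0.2 -1.4] 
d [0.3072 0.1703 0.0043] rot [ 0.39  0.17 -0.  ] rows>= 7.0
```

View pics/w3.png

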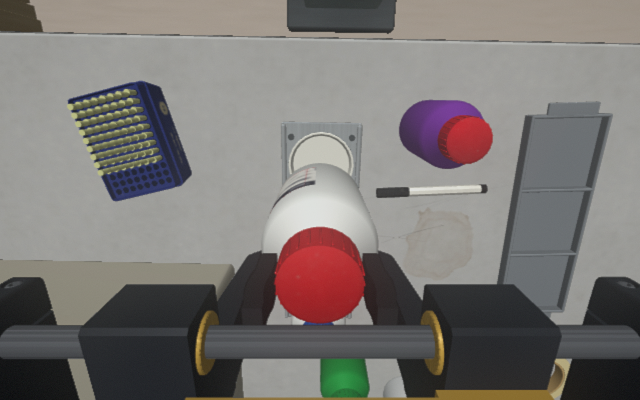

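The bottle hangs upright, its saucer is empty, and the whole carrier is visible at (500–610, 105–315). I'll refine the carrier from this view.

```bash
python3 - <<'E'
import cv2
a=cv2.imread("pics/w3.png"); c=cv2.resize(a[95:325,485:625],None,fx=2.6,fy=2.6,interpolation=cv2.INTER_CUBIC)
c1=cv2.resize(a[95:215,485:625],None,fx=5,fy=5,interpolation=cv2.INTER_CUBIC); cv2.imwrite("pics/c1.png",c1)
c1=cv2.resize(a[205:325,485:625],None,fx=5,fy=5,interpolation=cv2.INTER_CUBIC); cv2.imwrite("pics/c2.png",c1)
E
```

```text
(no output)
```

View pics/c1.png

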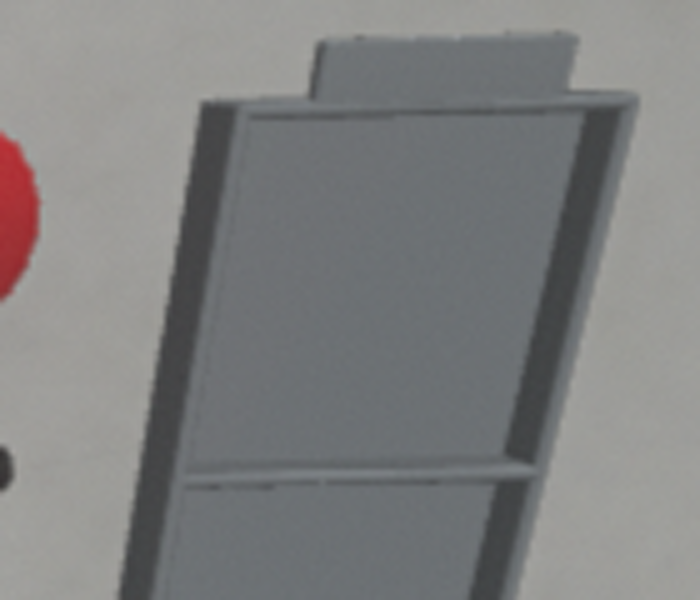

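View pics/c2.png

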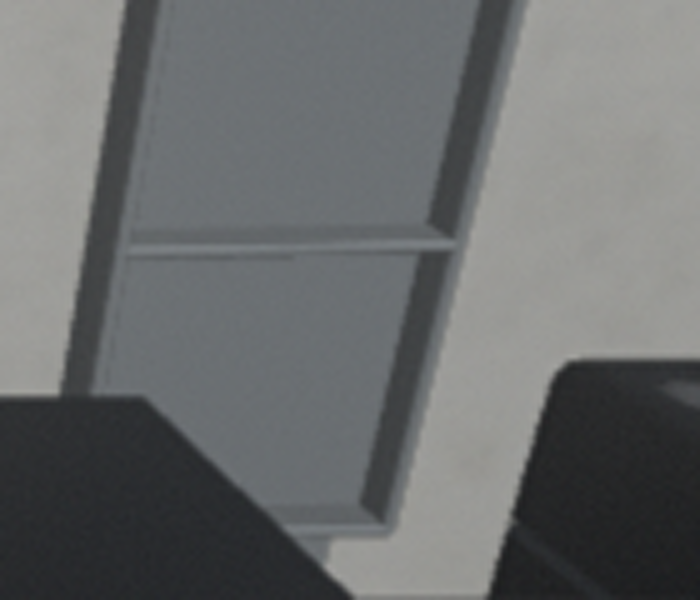

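```bash
python3 - <<'E'
from h import *
import json
from workcell import env
f=env.grab_frame('wrist');E=np.array(f['extrinsics']);K=f['K']
L=[((-.138,-.048),(238,103),0),((-.138,.048),(637,96),0),((-.046,.048),(541,469),0),((-.046,-.048),(181,479),0),((.046,.048),(461,243),1),((.046,-.048),(124,251),1),((.138,.048),(395,532),1)]
U=np.array([np.array(u)/5+[485-.4,(205 if k else 95)-.4] for _,u,k in L])
X=np.array([a for a,_,_ in L])
def RC(p):
    c,s=np.cos(p[2]),np.sin(p[2]); W=np.c_[p[0]+c*X[:,0]-s*X[:,1],p[1]+s*X[:,0]+c*X[:,1],0*X[:,0]+.016]
    return (proj(W,K,E)-U).ravel()
r=least_squares(RC,[.54,.24,0]); print(r.x.round(4),r.fun.round(1)); x,y,t=r.x
for d in(-.092,0,.092): print('comp',d,round(x+d*np.cos(t),4),round(y+d*np.sin(t),4))
E
```

```text
[0.5373 0.243  0.0399] [-0.5  0.1  1.2 -0.4  1.7  0.  -2.1 -0.3  1.4  0.6 -2.1  0.4  0.3  0.2]
comp -0.092 0.4454 0.2393
comp 0 0.5373 0.243
comp 0.092 0.6293 0.2466
```

```bash
python3 -m creep '[{"rx":0,"ry":0,"rz":0,"dx":0.03,"dy":0.015,"dz":0,"jaw":0},{"rx":0,"ry":0,"rz":0,"dx":0.075,"dy":0.04,"dz":0,"jaw":0},{"rx":0,"ry":0,"rz":0,"dx":0.12,"dy":0.065,"dz":0,"jaw":0},{"rx":0,"ry":0,"rz":0,"dx":0.165,"dy":0.09,"dz":0,"jaw":0},{"rx":0,"ry":0,"rz":0,"dx":0.21,"dy":0.115,"dz":0,"jaw":0},{"rx":0,"ry":0,"rz":0,"dx":0.25,"dy":0.14,"dz":0,"jaw":0},{"rx":0,"ry":0,"rz":0,"dx":0.285,"dy":0.16,"dz":0,"jaw":0},{"rx":0,"ry":0,"rz":0,"dx":0.3055,"dy":0.171,"dz":0,"jaw":0}]'
python3 -m creep '[{"rx":0,"ry":0,"rz":0,"dx":0,"dy":0,"dz":0.03,"jaw":0},{"rx":0,"ry":0,"rz":0,"dx":0,"dy":0,"dz":0.06,"jaw":0},{"rx":0,"ry":0,"rz":0,"dx":0,"dy":0,"dz":0.08,"jaw":0},{"rx":0,"ry":0,"rz":0,"dx":0,"dy":0,"dz":0.09,"jaw":0},{"rx":0,"ry":0,"rz":0,"dx":0,"dy":0,"dz":0.09,"jaw":0},{"rx":0,"ry":0,"rz":0,"dx":0,"dy":0,"dz":0.09,"jaw":0}]'
python3 go.py .632 .248 .118
cat > snap.py <<'E'
import sys,cv2
from workcell import env
for n in sys.argv[2:]:
    f=env.grab_frame(n); cv2.imwrite(f'pics/{n}_{sys.argv[1]}.png',f['frame'][:,:,::-1])
E
python3 snap.py a side wrist
```

```text
clock: 5.35
tool_pos: [0.6313, 0.2511, 0.268]
orientation: [0.7, 0.714, -0.002, -0.002]
force: [-0.9, 0.2, -2.4]
width: 0.478
clock: 5.95
tool_pos: [0.6318, 0.248, 0.1822]
orientation: [0.701, 0.713, -0.0, -0.0]
force: [-0.6, 0.3, -1.0]
width: 0.474
t 5.95 pos [0.6318 0.248  0.1822] w 0.474 F [-0.6  0.3 -1. ] 
d [-0.      0.0002  0.0642] rot [-0.01  0.   -0.01] rows>= 1.3
```

View pics/side_a.png

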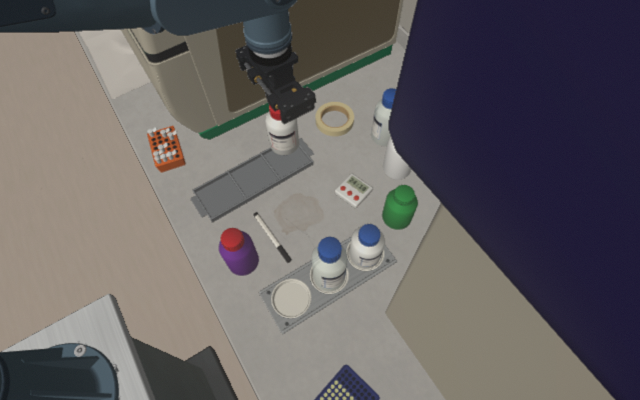

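View pics/wrist_a.png

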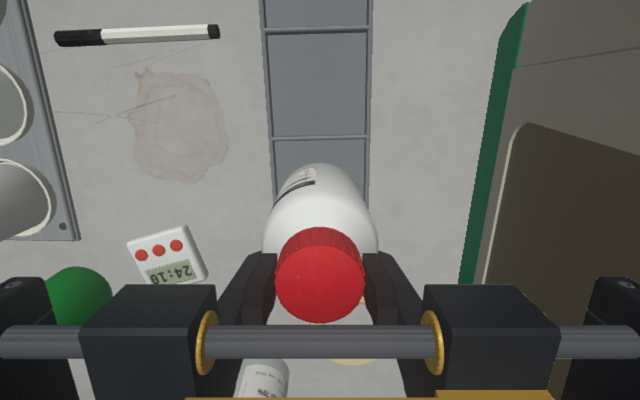

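The bottle hangs above the back compartment. The wrist view shows the two dividers at rows ~30 and ~137, and the walls at cols ~268 and ~370. I'll zoom for a last check of the carrier.

```bash
python3 - <<'E'
import cv2
a=cv2.imread("pics/wrist_a.png"); cv2.imwrite("pics/c3.png",cv2.resize(a[0:160,245:395],None,fx=3.6,fy=3.6,interpolation=cv2.INTER_CUBIC))
E
```

```text
(no output)
```

View pics/c3.png

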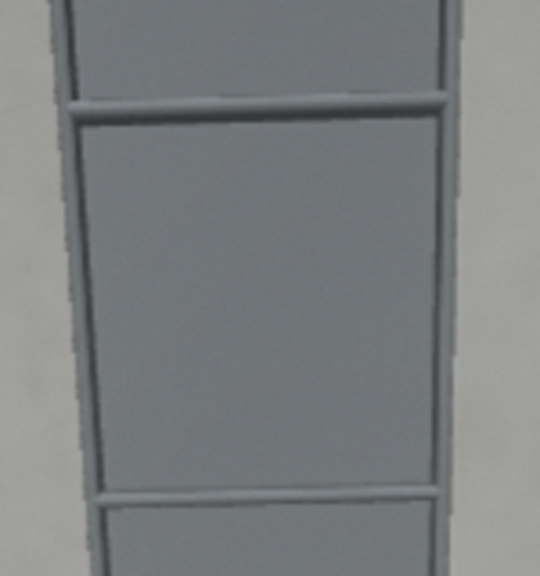

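```bash
python3 - <<'E'
from h import *
from workcell import env
f=env.grab_frame('wrist');E=np.array(f['extrinsics']);K=f['K']
L=[((-.046,-.048),(57,106)),((-.046,.048),(461,99)),((.046,-.048),(88,498)),((.046,.048),(450,492))]
U=np.array([np.array(u)/3.6+[245-.4,-.4] for _,u in L])
X=np.array([a for a,_ in L])
def RC(p):
    c,s=np.cos(p[2]),np.sin(p[2]); W=np.c_[p[0]+c*X[:,0]-s*X[:,1],p[1]+s*X[:,0]+c*X[:,1],0*X[:,0]+.016]
    return (proj(W,K,E)-U).ravel()
r=least_squares(RC,[.54,.24,0]); print(r.x.round(4),r.fun.round(1)); x,y,t=r.x
for d in(-.092,0,.092): print('comp',d,round(x+d*np.cos(t),4),round(y+d*np.sin(t),4))
E
python3 go.py .632 .248 .118
```

```text
[0.5411 0.2449 0.0373] [ 0.2  0.2  0.3 -0.4 -0.9  0.4  0.3 -0. ]
comp -0.092 0.4492 0.2415
comp 0 0.5411 0.2449
comp 0.092 0.633 0.2484
t 6.1 pos [0.6326 0.2482 0.1839] w 0.477 F [-0.3 -0.6 -2.4] 
d [-0.0002 -0.0008  0.0659] rot [ 0.15 -0.03 -0.02] rows>= 1.3
```

The wrist fit gives carrier (0.541, 0.245, 0.037 rad), matching the earlier fit within 1 mm. Lowering.

```bash
python3 -m creep '[{"rx":0,"ry":0,"rz":0,"dx":0,"dy":0.001,"dz":0.02,"jaw":0},{"rx":0,"ry":0,"rz":0,"dx":0,"dy":0.001,"dz":0.04,"jaw":0},{"rx":0,"ry":0,"rz":0,"dx":0,"dy":0.001,"dz":0.05,"jaw":0},{"rx":0,"ry":0,"rz":0,"dx":0,"dy":0.001,"dz":0.056,"jaw":0},{"rx":0,"ry":0,"rz":0,"dx":0,"dy":0.001,"dz":0.06,"jaw":0},{"rx":0,"ry":0,"rz":0,"dx":0,"dy":0.001,"dz":0.063,"jaw":0},{"rx":0,"ry":0,"rz":0,"dx":0,"dy":0.001,"dz":0.063,"jaw":0}]'
```

```text
clock: 6.8
tool_pos: [0.6329, 0.2481, 0.1195]
orientation: [0.701, 0.713, 0.0, 0.0]
force: [-0.2, 0.0, -2.9]
width: 0.479
```

```bash
python3 -m creep '[{"rx":0,"ry":0,"rz":0,"dx":0,"dy":0,"dz":0.001,"jaw":0},{"rx":0,"ry":0,"rz":0,"dx":0,"dy":0,"dz":0.001,"jaw":0}]'; python3 go.py .633 .2485 .118; python3 snap.py b side wrist
```

```text
clock: 7.0
tool_pos: [0.6329, 0.2482, 0.1186]
orientation: [0.701, 0.713, 0.0, 0.0]
force: [0.3, 0.2, -1.9]
width: 0.477
t 7.0 pos [0.6329 0.2482 0.1186] w 0.477 F [ 0.3  0.2 -1.9] 
d [0.0003 0.0001 0.0006] rot [ 0.03 -0.01 -0.01] rows>= 0.0
```

View pics/side_b.png

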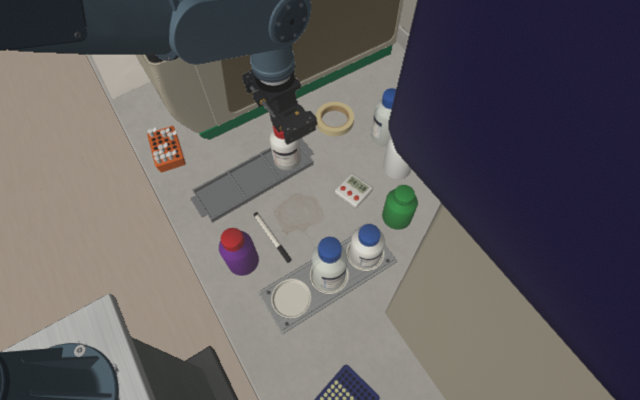

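The bottle is inside the back compartment but its weight is still on the gripper (about -2 N). I'll go down 1 mm at a time until it's unloaded.

```bash
python3 -m creep '[{"rx":0,"ry":0,"rz":0,"dx":0,"dy":0,"dz":0.001,"jaw":0},{"rx":0,"ry":0,"rz":0,"dx":0,"dy":0,"dz":0.001,"jaw":0}]';python3 -m creep '[{"rx":0,"ry":0,"rz":0,"dx":0,"dy":0,"dz":0.0005,"jaw":0},{"rx":0,"ry":0,"rz":0,"dx":0,"dy":0,"dz":0.0005,"jaw":0}]'
```

```text
clock: 7.3
tool_pos: [0.6333, 0.2482, 0.1183]
orientation: [0.701, 0.713, 0.001, 0.0]
force: [-1.4, -0.2, 4.4]
width: 0.472
clock: 7.5
tool_pos: [0.6335, 0.2482, 0.1183]
orientation: [0.701, 0.713, 0.001, 0.001]
force: [-2.4, -0.3, 6.8]
width: 0.481
```

Contact, at about +5 N. Opening.

```bash
python3 -m creep '[{"rx":0,"ry":0,"rz":0,"dx":0,"dy":0,"dz":-0.0005,"jaw":100},{"rx":0,"ry":0,"rz":0,"dx":0,"dy":0,"dz":-0.0005,"jaw":100},{"rx":0,"ry":0,"rz":0,"dx":0,"dy":0,"dz":-0.0005,"jaw":100},{"rx":0,"ry":0,"rz":0,"dx":0,"dy":0,"dz":-0.0005,"jaw":100},{"rx":0,"ry":0,"rz":0,"dx":0,"dy":0,"dz":-0.0005,"jaw":100},{"rx":0,"ry":0,"rz":0,"dx":0,"dy":0,"dz":-0.0005,"jaw":100}]';python3 -m creep '[{"rx":0,"ry":0,"rz":0,"dx":0,"dy":0,"dz":-0.01,"jaw":100},{"rx":0,"ry":0,"rz":0,"dx":0,"dy":0,"dz":-0.03,"jaw":100},{"rx":0,"ry":0,"rz":0,"dx":0,"dy":0,"dz":-0.06,"jaw":100},{"rx":0,"ry":0,"rz":0,"dx":0,"dy":0,"dz":-0.09,"jaw":100},{"rx":0,"ry":0,"rz":0,"dx":0,"dy":0,"dz":-0.12,"jaw":100},{"rx":0,"ry":0,"rz":0,"dx":0,"dy":0,"dz":-0.142,"jaw":100},{"rx":0,"ry":0,"rz":0,"dx":0,"dy":0,"dz":-0.142,"jaw":100},{"rx":0,"ry":0,"rz":0,"dx":0,"dy":0,"dz":-0.142,"jaw":100}]'; python3 go.py .557 -.061 .26;  python3 wcap.py r .135 .018 260 150 380 300 pics/w4.png
```

```text
clock: 8.1
tool_pos: [0.6326, 0.2481, 0.117]
orientation: [0.701, 0.713, -0.0, -0.0]
force: [-0.8, 0.2, -0.7]
width: 0.987
clock: 8.9
tool_pos: [0.6327, 0.2481, 0.2595]
orientation: [0.701, 0.713, 0.0, 0.0]
force: [-0.3, 0.2, -1.0]
width: 1.003
t 8.9 pos [0.6327 0.2481 0.2595] w 1.003 F [-0.3  0.2 -1. ] 
d [-0.3078 -0.0811 -0.0007] rot [ 0.05 -0.01 -0.  ] rows>= 6.4
cap [0.6332 0.2477] [319.4 194.9] [296, 170, 48, 51, 1892] 2055
```

View pics/w4.png

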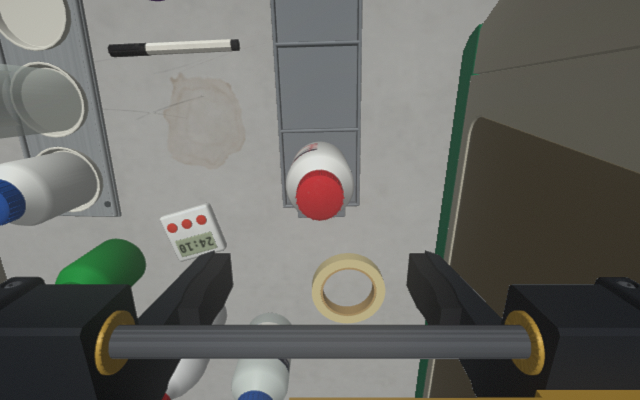

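The medium bottle stands in the back compartment, cap at (0.633, 0.248), within 1 mm of the target. On to the tall bottle.

```bash
python3 -m creep '[{"rx":0,"ry":0,"rz":0,"dx":-0.03,"dy":-0.008,"dz":0,"jaw":100},{"rx":0,"ry":0,"rz":0,"dx":-0.075,"dy":-0.02,"dz":0,"jaw":100},{"rx":0,"ry":0,"rz":0,"dx":-0.12,"dy":-0.032,"dz":0,"jaw":100},{"rx":0,"ry":0,"rz":0,"dx":-0.165,"dy":-0.044,"dz":0,"jaw":100},{"rx":0,"ry":0,"rz":0,"dx":-0.21,"dy":-0.056,"dz":0,"jaw":100},{"rx":0,"ry":0,"rz":0,"dx":-0.255,"dy":-0.068,"dz":0,"jaw":100},{"rx":0,"ry":0,"rz":0,"dx":-0.29,"dy":-0.077,"dz":0,"jaw":100},{"rx":0,"ry":0,"rz":0,"dx":-0.308,"dy":-0.081,"dz":0,"jaw":100}]'
python3 -m creep '[{"rx":0,"ry":0,"rz":0,"dx":0,"dy":0,"dz":0,"jaw":100},{"rx":0,"ry":0,"rz":0,"dx":0,"dy":0,"dz":0,"jaw":100},{"rx":0,"ry":0,"rz":0,"dx":0,"dy":0,"dz":0,"jaw":100}]';  python3 wcap.py b .169 .018 270 150 380 262 pics/w5.png; python3 go.py .557 -.061 .153
```

```text
clock: 9.75
tool_pos: [0.5552, -0.0638, 0.2571]
orientation: [0.702, 0.712, -0.001, -0.001]
force: [0.2, -0.5, 1.1]
width: 0.998
clock: 10.05
tool_pos: [0.5568, -0.0602, 0.2583]
orientation: [0.701, 0.714, -0.0, -0.001]
force: [0.8, -0.1, 0.2]
width: 0.998
cap [ 0.5574 -0.0608] [319.  207.8] [292, 179, 55, 58, 2451] 2642
t 10.1 pos [ 0.557  -0.06    0.2585] w 0.997 F [-0.1 -0.8  0.1] 
d [-1.000e-03  1.000e-04  1.055e-01] rot [-0.06 -0.04  0.07] rows>= 2.1
```

View pics/w5.png

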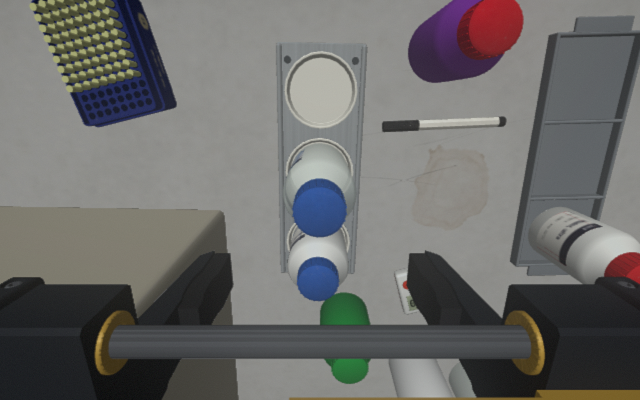

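The tall cap is at (319,208), giving (0.557, -0.061), which agrees with the first estimate. The cabinet at left is clear of the fingers. Descending and closing.

```bash
python3 -m creep '[{"rx":0,"ry":0,"rz":0,"dx":-0.001,"dy":0,"dz":0.03,"jaw":100},{"rx":0,"ry":0,"rz":0,"dx":-0.001,"dy":0,"dz":0.06,"jaw":100},{"rx":0,"ry":0,"rz":0,"dx":-0.001,"dy":0,"dz":0.085,"jaw":100},{"rx":0,"ry":0,"rz":0,"dx":-0.001,"dy":0,"dz":0.1,"jaw":100},{"rx":0,"ry":0,"rz":0,"dx":-0.001,"dy":0,"dz":0.1055,"jaw":100},{"rx":0,"ry":0,"rz":0,"dx":-0.001,"dy":0,"dz":0.1055,"jaw":100},{"rx":0,"ry":0,"rz":0,"dx":-0.001,"dy":0,"dz":0.1055,"jaw":100}]'
python3 snap.py 6 wrist
python3 -m creep '[{"rx":0,"ry":0,"rz":0,"dx":0,"dy":0,"dz":0,"jaw":0},{"rx":0,"ry":0,"rz":0,"dx":0,"dy":0,"dz":0,"jaw":0},{"rx":0,"ry":0,"rz":0,"dx":0,"dy":0,"dz":0,"jaw":0},{"rx":0,"ry":0,"rz":0,"dx":0,"dy":0,"dz":0,"jaw":0},{"rx":0,"ry":0,"rz":0,"dx":0,"dy":0,"dz":0,"jaw":0},{"rx":0,"ry":0,"rz":0,"dx":0,"dy":0,"dz":0,"jaw":0},{"rx":0,"ry":0,"rz":0,"dx":0,"dy":0,"dz":0,"jaw":0},{"rx":0,"ry":0,"rz":0,"dx":0,"dy":0,"dz":0,"jaw":0}]'
python3 -m creep '[{"rx":0,"ry":0,"rz":0,"dx":0,"dy":0,"dz":0,"jaw":0},{"rx":0,"ry":0,"rz":0,"dx":0,"dy":0,"dz":0,"jaw":0}]'
```

```text
clock: 10.8
tool_pos: [0.558, -0.0623, 0.155]
orientation: [0.701, 0.713, 0.0, 0.001]
force: [-0.6, -1.0, 0.6]
width: 1.001
clock: 11.65
tool_pos: [0.5571, -0.0622, 0.1537]
orientation: [0.701, 0.713, 0.0, -0.0]
force: [-0.2, 0.7, 0.8]
width: 0.472
clock: 11.85
tool_pos: [0.5571, -0.0622, 0.1537]
orientation: [0.701, 0.713, 0.0, -0.0]
force: [0.4, 0.8, 1.1]
width: 0.474
```

View pics/wrist_6.png

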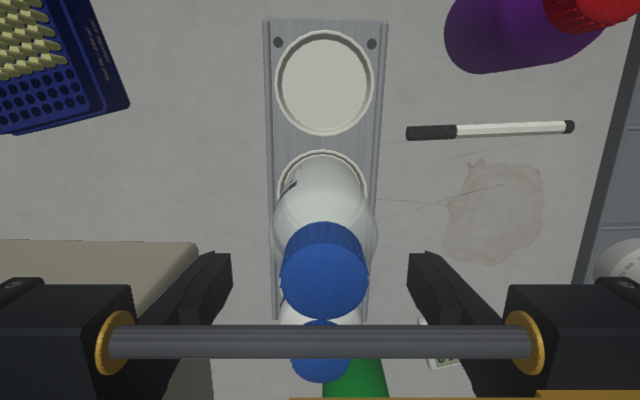

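Gripped at 41.7 mm. Lifting and carrying to the middle compartment.

```bash
python3 -m creep '[{"rx":0,"ry":0,"rz":0,"dx":0,"dy":0,"dz":-0.01,"jaw":0},{"rx":0,"ry":0,"rz":0,"dx":0,"dy":0,"dz":-0.03,"jaw":0},{"rx":0,"ry":0,"rz":0,"dx":0,"dy":0,"dz":-0.055,"jaw":0},{"rx":0,"ry":0,"rz":0,"dx":0,"dy":0,"dz":-0.08,"jaw":0},{"rx":0,"ry":0,"rz":0,"dx":0,"dy":0,"dz":-0.105,"jaw":0},{"rx":0,"ry":0,"rz":0,"dx":0,"dy":0,"dz":-0.125,"jaw":0},{"rx":0,"ry":0,"rz":0,"dx":0,"dy":0,"dz":-0.13,"jaw":0},{"rx":0,"ry":0,"rz":0,"dx":0,"dy":0,"dz":-0.13,"jaw":0}]'; python3 go.py .541 .245 .28; python3 snap.py 7 wrist
```

```text
clock: 12.65
tool_pos: [0.5573, -0.0624, 0.2845]
orientation: [0.701, 0.713, 0.0, 0.001]
force: [-0.8, 0.3, -2.3]
width: 0.479
t 12.65 pos [ 0.5573 -0.0624  0.2845] w 0.479 F [-0.8  0.3 -2.3] 
d [ 0.3077 -0.011   0.0043] rot [ 0.08  0.04 -0.01] rows>= 6.2
```

View pics/wrist_7.png

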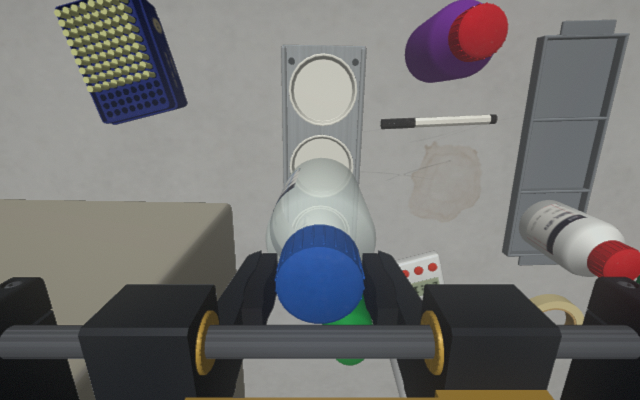

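The tall bottle hangs upright in the grip and two saucers are empty. The carrier at (510–625, 35–260) has its front and middle compartments free.

```bash
python3 -m creep '[{"rx":0,"ry":0,"rz":0,"dx":0.03,"dy":-0.001,"dz":0,"jaw":0},{"rx":0,"ry":0,"rz":0,"dx":0.075,"dy":-0.003,"dz":0,"jaw":0},{"rx":0,"ry":0,"rz":0,"dx":0.12,"dy":-0.005,"dz":0,"jaw":0},{"rx":0,"ry":0,"rz":0,"dx":0.165,"dy":-0.007,"dz":0,"jaw":0},{"rx":0,"ry":0,"rz":0,"dx":0.21,"dy":-0.009,"dz":0,"jaw":0},{"rx":0,"ry":0,"rz":0,"dx":0.25,"dy":-0.01,"dz":0,"jaw":0},{"rx":0,"ry":0,"rz":0,"dx":0.285,"dy":-0.011,"dz":0,"jaw":0},{"rx":0,"ry":0,"rz":0,"dx":0.3077,"dy":-0.011,"dz":0,"jaw":0}]'
python3 -m creep '[{"rx":0,"ry":0,"rz":0,"dx":0,"dy":0,"dz":0.02,"jaw":0},{"rx":0,"ry":0,"rz":0,"dx":0,"dy":0,"dz":0.045,"jaw":0},{"rx":0,"ry":0,"rz":0,"dx":0,"dy":0,"dz":0.065,"jaw":0},{"rx":0,"ry":0,"rz":0,"dx":0,"dy":0,"dz":0.075,"jaw":0},{"rx":0,"ry":0,"rz":0,"dx":0,"dy":0,"dz":0.08,"jaw":0},{"rx":0,"ry":0,"rz":0,"dx":0,"dy":0,"dz":0.08,"jaw":0},{"rx":0,"ry":0,"rz":0,"dx":0,"dy":0,"dz":0.08,"jaw":0}]'
python3 snap.py 8 side wrist; python3 go.py .541 .245 .1497
```

```text
clock: 13.5
tool_pos: [0.5392, 0.2475, 0.2816]
orientation: [0.7, 0.714, -0.001, -0.001]
force: [0.4, -0.9, -2.4]
width: 0.479
clock: 14.2
tool_pos: [0.5413, 0.2452, 0.2045]
orientation: [0.701, 0.713, 0.001, 0.0]
force: [0.5, -0.3, -1.4]
width: 0.477
t 14.3 pos [0.5414 0.2453 0.2049] w 0.483 F [-0.4  0.2 -2.5] 
d [-0.0003 -0.0006  0.0552] rot [ 0.12 -0.03 -0.02] rows>= 1.1
```

View pics/wrist_8.png

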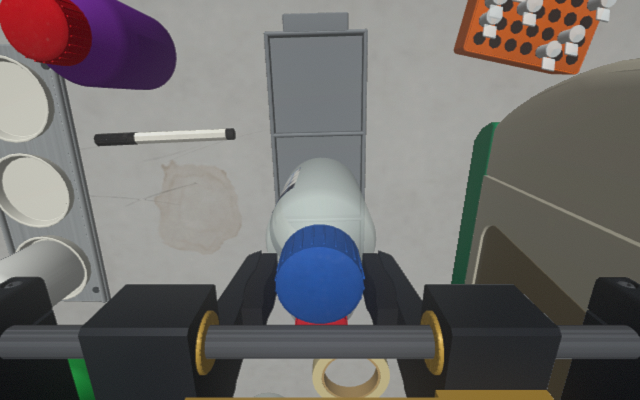

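View pics/side_8.png

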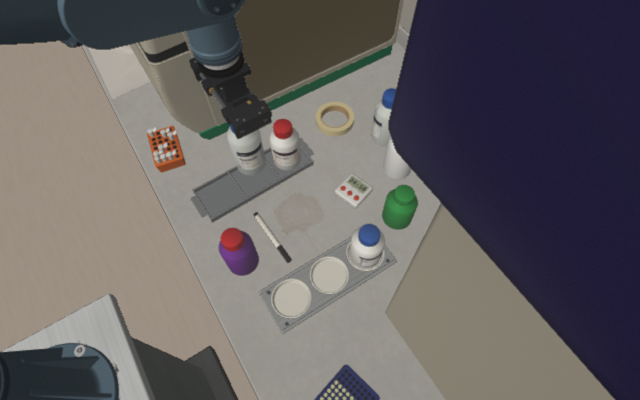

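The bottle is centred over the middle compartment (walls at cols 268–366, bottle at ~320). Lowering to contact.

```bash
python3 -m creep '[{"rx":0,"ry":0,"rz":0,"dx":0,"dy":0,"dz":0.02,"jaw":0},{"rx":0,"ry":0,"rz":0,"dx":0,"dy":0,"dz":0.035,"jaw":0},{"rx":0,"ry":0,"rz":0,"dx":0,"dy":0,"dz":0.044,"jaw":0},{"rx":0,"ry":0,"rz":0,"dx":0,"dy":0,"dz":0.049,"jaw":0},{"rx":0,"ry":0,"rz":0,"dx":0,"dy":0,"dz":0.052,"jaw":0},{"rx":0,"ry":0,"rz":0,"dx":0,"dy":0,"dz":0.054,"jaw":0},{"rx":0,"ry":0,"rz":0,"dx":0,"dy":0,"dz":0.054,"jaw":0}]'
python3 -m creep '[{"rx":0,"ry":0,"rz":0,"dx":0,"dy":0,"dz":0.0005,"jaw":0},{"rx":0,"ry":0,"rz":0,"dx":0,"dy":0,"dz":0.0005,"jaw":0}]'
```

```text
clock: 15.0
tool_pos: [0.541, 0.2453, 0.1501]
orientation: [0.701, 0.713, 0.0, 0.0]
force: [0.6, -0.8, -2.1]
width: 0.478
clock: 15.2
tool_pos: [0.5411, 0.2453, 0.1498]
orientation: [0.701, 0.713, 0.0, 0.0]
force: [-0.1, 0.2, -1.2]
width: 0.478
```

```bash
python3 -m creep '[{"rx":0,"ry":0,"rz":0,"dx":0,"dy":0,"dz":0.001,"jaw":0},{"rx":0,"ry":0,"rz":0,"dx":0,"dy":0,"dz":0.001,"jaw":0}]'
```

```text
clock: 15.4
tool_pos: [0.5417, 0.2454, 0.1496]
orientation: [0.701, 0.713, 0.001, 0.001]
force: [-0.9, 0.6, 4.6]
width: 0.477
```

Contact. Releasing and rising.

```bash
python3 -m creep '[{"rx":0,"ry":0,"rz":0,"dx":0,"dy":0,"dz":-0.0005,"jaw":100},{"rx":0,"ry":0,"rz":0,"dx":0,"dy":0,"dz":-0.0005,"jaw":100},{"rx":0,"ry":0,"rz":0,"dx":0,"dy":0,"dz":-0.0005,"jaw":100},{"rx":0,"ry":0,"rz":0,"dx":0,"dy":0,"dz":-0.0005,"jaw":100},{"rx":0,"ry":0,"rz":0,"dx":0,"dy":0,"dz":-0.0005,"jaw":100},{"rx":0,"ry":0,"rz":0,"dx":0,"dy":0,"dz":-0.0005,"jaw":100}]';python3 -m creep '[{"rx":0,"ry":0,"rz":0,"dx":0,"dy":0,"dz":-0.01,"jaw":100},{"rx":0,"ry":0,"rz":0,"dx":0,"dy":0,"dz":-0.03,"jaw":100},{"rx":0,"ry":0,"rz":0,"dx":0,"dy":0,"dz":-0.06,"jaw":100},{"rx":0,"ry":0,"rz":0,"dx":0,"dy":0,"dz":-0.085,"jaw":100},{"rx":0,"ry":0,"rz":0,"dx":0,"dy":0,"dz":-0.1,"jaw":100},{"rx":0,"ry":0,"rz":0,"dx":0,"dy":0,"dz":-0.11,"jaw":100},{"rx":0,"ry":0,"rz":0,"dx":0,"dy":0,"dz":-0.11,"jaw":100},{"rx":0,"ry":0,"rz":0,"dx":0,"dy":0,"dz":-0.11,"jaw":100}]'; python3 go.py .650 -.061 .24;  python3 wcap.py b .165 .018 260 150 380 262 pics/w9.png
```

```text
clock: 16.0
tool_pos: [0.5407, 0.2452, 0.1486]
orientation: [0.701, 0.713, -0.0, -0.0]
force: [-0.0, -0.4, -0.3]
width: 0.989
clock: 16.8
tool_pos: [0.5403, 0.2451, 0.2577]
orientation: [0.701, 0.713, -0.001, -0.0]
force: [0.2, -0.6, -0.8]
width: 1.003
t 16.8 pos [0.5403 0.2451 0.2577] w 1.003 F [ 0.2 -0.6 -0.8] 
d [-0.3079  0.1045  0.0177] rot [-0.08  0.02 -0.01] rows>= 6.5
cap [0.5416 0.2465] [321.7 207.3] [295, 179, 54, 57, 2396] 2570
```

View pics/w9.png

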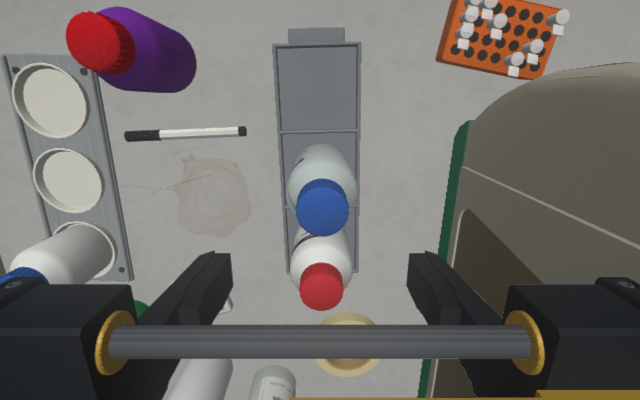

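The tall bottle stands in the middle compartment, cap at (0.5416, 0.2465), within 2 mm. Next is the short one, approached more slowly because the cabinet face is near y = -0.18.

```bash
python3 -m creep '[{"rx":0,"ry":0,"rz":0,"dx":-0.03,"dy":0.01,"dz":0,"jaw":100},{"rx":0,"ry":0,"rz":0,"dx":-0.075,"dy":0.025,"dz":0,"jaw":100},{"rx":0,"ry":0,"rz":0,"dx":-0.12,"dy":0.04,"dz":0,"jaw":100},{"rx":0,"ry":0,"rz":0,"dx":-0.165,"dy":0.055,"dz":0,"jaw":100},{"rx":0,"ry":0,"rz":0,"dx":-0.205,"dy":0.07,"dz":0,"jaw":100},{"rx":0,"ry":0,"rz":0,"dx":-0.235,"dy":0.08,"dz":0,"jaw":100},{"rx":0,"ry":0,"rz":0,"dx":-0.255,"dy":0.09,"dz":0,"jaw":100},{"rx":0,"ry":0,"rz":0,"dx":-0.265,"dy":0.1,"dz":0,"jaw":100}]'
python3 -m creep '[{"rx":0,"ry":0,"rz":0,"dx":0,"dy":0.005,"dz":0,"jaw":100},{"rx":0,"ry":0,"rz":0,"dx":0,"dy":0.005,"dz":0,"jaw":100}]'
python3 wcap.py b .119 .015 260 120 400 262 pics/w10.png; python3 go.py .650 -.061 .105; python3 snap.py 10 scene side
python3 - <<'E'
from h import *
from workcell import env
f=env.grab_frame('wrist');E=np.array(f['extrinsics']); print(proj([[.62,-.18,0],[.75,-.18,0],[.65,-.155,.2]],f['K'],E).round(0))
E
```

```text
clock: 17.65
tool_pos: [0.6454, -0.0196, 0.2575]
orientation: [0.702, 0.713, -0.001, -0.001]
force: [-0.2, 0.3, -0.1]
width: 1.0
clock: 17.85
tool_pos: [0.6507, -0.0167, 0.2582]
orientation: [0.701, 0.714, 0.0, -0.0]
force: [-0.3, 1.1, 0.4]
width: 0.999
cap [ 0.6502 -0.0571] [275.7 189.2] [260, 166, 36, 48, 1415] 1869
t 17.9 pos [ 0.6503 -0.0164  0.2583] w 1.0 F [ 0.5  0.2 -0.3] 
d [-0.0447 -0.001   0.1533] rot [-0.04 -0.04  0.08] rows>= 3.2
[[186. 140.]
 [196. 238.]
 [112. 221.]]
```

View pics/w10.png

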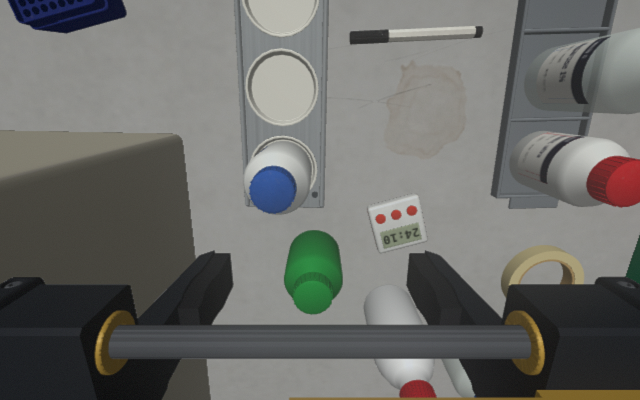

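View pics/side_10.png

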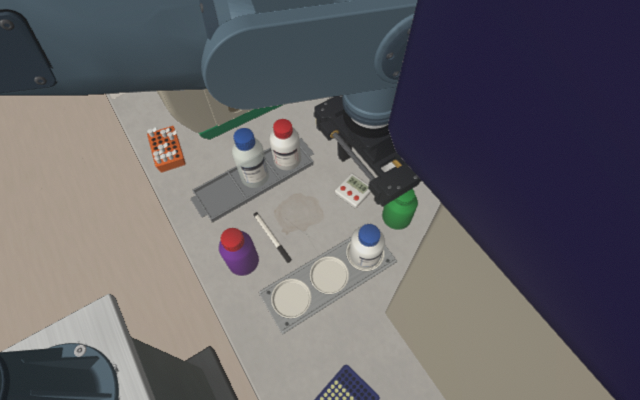

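View pics/scene_10.png

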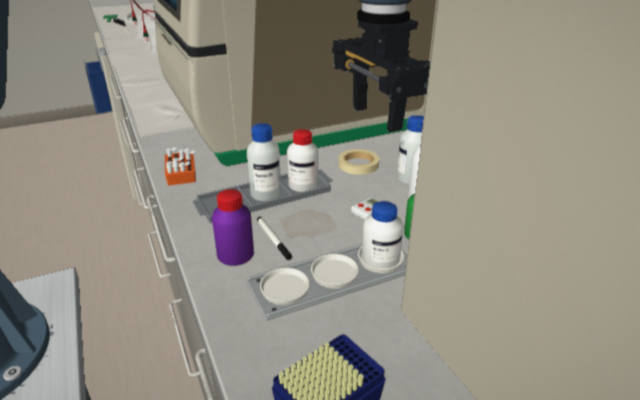

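The cabinet's bottom edge fits y ≈ -0.18, so the gripper body (reaching about -0.155) clears it by ~25 mm. I'll re-measure the short cap with a wider search box and approach slowly.

```bash
python3 wcap.py b .119 .015 230 120 400 262; python3 -m creep '[{"rx":0,"ry":0,"rz":0,"dx":-0.01,"dy":-0.001,"dz":0,"jaw":100},{"rx":0,"ry":0,"rz":0,"dx":-0.02,"dy":-0.001,"dz":0.01,"jaw":100},{"rx":0,"ry":0,"rz":0,"dx":-0.03,"dy":-0.001,"dz":0.02,"jaw":100},{"rx":0,"ry":0,"rz":0,"dx":-0.038,"dy":-0.001,"dz":0.03,"jaw":100},{"rx":0,"ry":0,"rz":0,"dx":-0.043,"dy":-0.001,"dz":0.04,"jaw":100},{"rx":0,"ry":0,"rz":0,"dx":-0.0445,"dy":-0.001,"dz":0.05,"jaw":100},{"rx":0,"ry":0,"rz":0,"dx":-0.0445,"dy":-0.001,"dz":0.05,"jaw":100}]'
python3 wcap.py b .119 .015 230 120 400 280 pics/w11.png; python3 go.py .650 -.061 .105; python3 snap.py 11 side
```

```text
cap [ 0.6504 -0.0601] [272.4 189.7] [249, 167, 47, 47, 1679] 1863
clock: 18.8
tool_pos: [0.649, -0.0625, 0.2062]
orientation: [0.701, 0.713, -0.001, -0.002]
force: [0.1, 0.7, -0.1]
width: 1.001
cap [ 0.6501 -0.0608] [322.  210.1] [295, 182, 55, 57, 2393] 2640
t 18.85 pos [ 0.6495 -0.0623  0.2074] w 1.003 F [ 0.4 -0.2  0.2] 
d [0.0012 0.0008 0.1024] rot [-0.12 -0.05 -0.02] rows>= 2.0
```

View pics/w11.png

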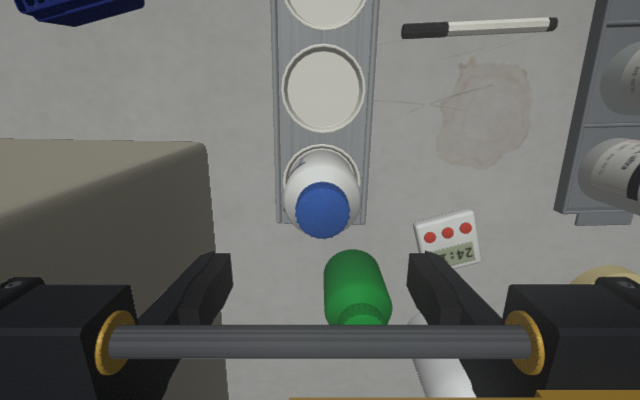

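View pics/side_11.png

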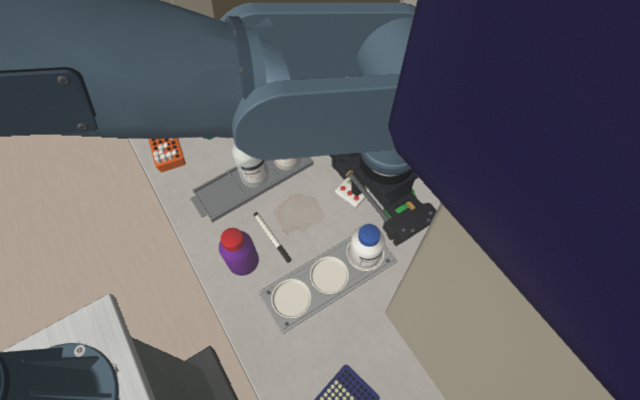

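The short cap is at (0.650, -0.061), centred between the fingers, with cabinet and green bottle clear. Descending and closing.

```bash
python3 -m creep '[{"rx":0,"ry":0,"rz":0,"dx":0.001,"dy":0.001,"dz":0.02,"jaw":100},{"rx":0,"ry":0,"rz":0,"dx":0.001,"dy":0.001,"dz":0.045,"jaw":100},{"rx":0,"ry":0,"rz":0,"dx":0.001,"dy":0.001,"dz":0.07,"jaw":100},{"rx":0,"ry":0,"rz":0,"dx":0.001,"dy":0.001,"dz":0.09,"jaw":100},{"rx":0,"ry":0,"rz":0,"dx":0.001,"dy":0.001,"dz":0.1,"jaw":100},{"rx":0,"ry":0,"rz":0,"dx":0.001,"dy":0.001,"dz":0.102,"jaw":100},{"rx":0,"ry":0,"rz":0,"dx":0.001,"dy":0.001,"dz":0.102,"jaw":100}]'; python3 snap.py 12 wrist
python3 -m creep '[{"rx":0,"ry":0,"rz":0,"dx":0,"dy":0,"dz":0,"jaw":0},{"rx":0,"ry":0,"rz":0,"dx":0,"dy":0,"dz":0,"jaw":0},{"rx":0,"ry":0,"rz":0,"dx":0,"dy":0,"dz":0,"jaw":0},{"rx":0,"ry":0,"rz":0,"dx":0,"dy":0,"dz":0,"jaw":0},{"rx":0,"ry":0,"rz":0,"dx":0,"dy":0,"dz":0,"jaw":0},{"rx":0,"ry":0,"rz":0,"dx":0,"dy":0,"dz":0,"jaw":0},{"rx":0,"ry":0,"rz":0,"dx":0,"dy":0,"dz":0,"jaw":0},{"rx":0,"ry":0,"rz":0,"dx":0,"dy":0,"dz":0,"jaw":0}]'
python3 -m creep '[{"rx":0,"ry":0,"rz":0,"dx":0,"dy":0,"dz":0,"jaw":0},{"rx":0,"ry":0,"rz":0,"dx":0,"dy":0,"dz":0,"jaw":0}]'
```

```text
clock: 19.6
tool_pos: [0.6516, -0.0614, 0.1075]
orientation: [0.701, 0.713, 0.0, 0.0]
force: [-0.4, 0.4, -0.3]
width: 1.0
clock: 20.45
tool_pos: [0.6511, -0.0613, 0.1067]
orientation: [0.701, 0.713, 0.0, -0.0]
force: [0.2, 0.4, 0.7]
width: 0.475
clock: 20.65
tool_pos: [0.6511, -0.0613, 0.1067]
orientation: [0.701, 0.713, 0.0, -0.0]
force: [0.1, 0.7, 1.1]
width: 0.474
```

View pics/wrist_12.png

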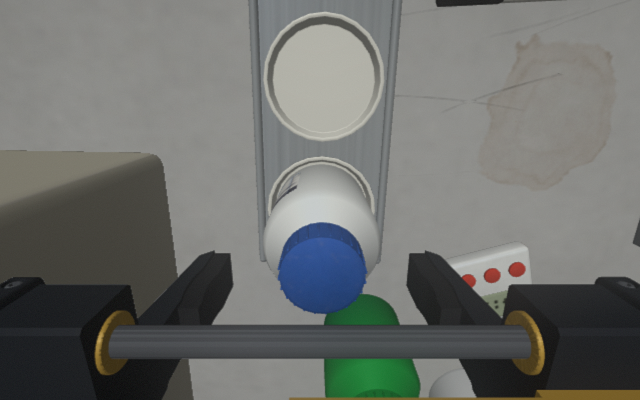

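Gripped. Lifting.

```bash
python3 -m creep '[{"rx":0,"ry":0,"rz":0,"dx":0,"dy":0,"dz":-0.01,"jaw":0},{"rx":0,"ry":0,"rz":0,"dx":0,"dy":0,"dz":-0.03,"jaw":0},{"rx":0,"ry":0,"rz":0,"dx":0,"dy":0,"dz":-0.06,"jaw":0},{"rx":0,"ry":0,"rz":0,"dx":0,"dy":0,"dz":-0.09,"jaw":0},{"rx":0,"ry":0,"rz":0,"dx":0,"dy":0,"dz":-0.12,"jaw":0},{"rx":0,"ry":0,"rz":0,"dx":0,"dy":0,"dz":-0.145,"jaw":0},{"rx":0,"ry":0,"rz":0,"dx":0,"dy":0,"dz":-0.165,"jaw":0},{"rx":0,"ry":0,"rz":0,"dx":0,"dy":0,"dz":-0.165,"jaw":0}]'; python3 go.py .449 .242 .272; python3 snap.py 13 wrist
```

```text
clock: 21.45
tool_pos: [0.6526, -0.062, 0.2761]
orientation: [0.701, 0.713, 0.002, 0.003]
force: [0.5, 0.7, -1.8]
width: 0.474
t 21.45 pos [ 0.6526 -0.062   0.2761] w 0.474 F [ 0.5  0.7 -1.8] 
d [ 0.3075 -0.1984  0.0021] rot [ 0.37  0.13 -0.01] rows>= 7.3
```

View pics/wrist_13.png

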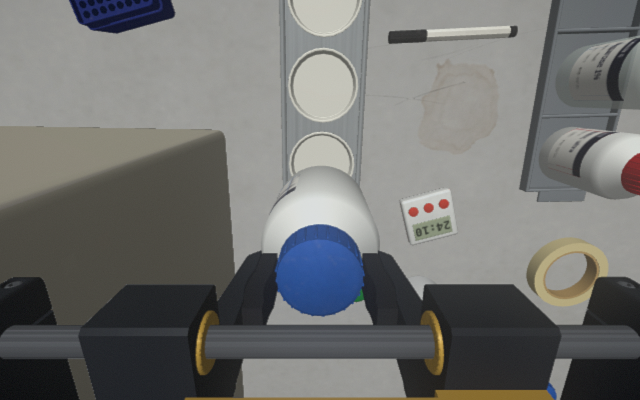

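The short bottle hangs upright and all three saucers are empty. Carrying it to the front compartment, moving along x early to stay away from the tall bottle.

```bash
python3 -m creep '[{"rx":0,"ry":0,"rz":0,"dx":0.02,"dy":-0.025,"dz":0,"jaw":0},{"rx":0,"ry":0,"rz":0,"dx":0.045,"dy":-0.065,"dz":0,"jaw":0},{"rx":0,"ry":0,"rz":0,"dx":0.075,"dy":-0.105,"dz":0,"jaw":0},{"rx":0,"ry":0,"rz":0,"dx":0.11,"dy":-0.14,"dz":0,"jaw":0},{"rx":0,"ry":0,"rz":0,"dx":0.15,"dy":-0.17,"dz":0,"jaw":0},{"rx":0,"ry":0,"rz":0,"dx":0.195,"dy":-0.188,"dz":0,"jaw":0},{"rx":0,"ry":0,"rz":0,"dx":0.24,"dy":-0.1967,"dz":0,"jaw":0},{"rx":0,"ry":0,"rz":0,"dx":0.28,"dy":-0.1967,"dz":0,"jaw":0}]'
python3 -m creep '[{"rx":0,"ry":0,"rz":0,"dx":0.0268,"dy":0,"dz":0.01,"jaw":0},{"rx":0,"ry":0,"rz":0,"dx":0.0268,"dy":0,"dz":0.035,"jaw":0},{"rx":0,"ry":0,"rz":0,"dx":0.0268,"dy":0,"dz":0.065,"jaw":0},{"rx":0,"ry":0,"rz":0,"dx":0.0268,"dy":0,"dz":0.09,"jaw":0},{"rx":0,"ry":0,"rz":0,"dx":0.0268,"dy":0,"dz":0.105,"jaw":0},{"rx":0,"ry":0,"rz":0,"dx":0.0268,"dy":0,"dz":0.11,"jaw":0},{"rx":0,"ry":0,"rz":0,"dx":0.0268,"dy":0,"dz":0.11,"jaw":0},{"rx":0,"ry":0,"rz":0,"dx":0.0268,"dy":0,"dz":0.11,"jaw":0}]'
python3 go.py .449 .242 .1027; python3 snap.py 14 side wrist
```

```text
clock: 22.3
tool_pos: [0.4472, 0.2168, 0.2703]
orientation: [0.701, 0.713, -0.001, -0.001]
force: [1.3, -0.5, -1.4]
width: 0.479
clock: 23.1
tool_pos: [0.4494, 0.2419, 0.1621]
orientation: [0.701, 0.713, 0.0, 0.0]
force: [0.2, -0.1, -1.4]
width: 0.476
t 23.1 pos [0.4494 0.2419 0.1621] w 0.476 F [ 0.2 -0.1 -1.4] 
d [ 0.0001 -0.0004  0.0594] rot [ 0.03 -0.   -0.02] rows>= 1.2
```

View pics/wrist_14.png

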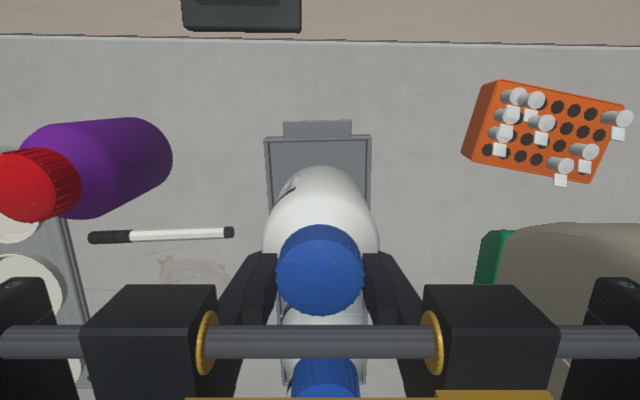

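View pics/side_14.png

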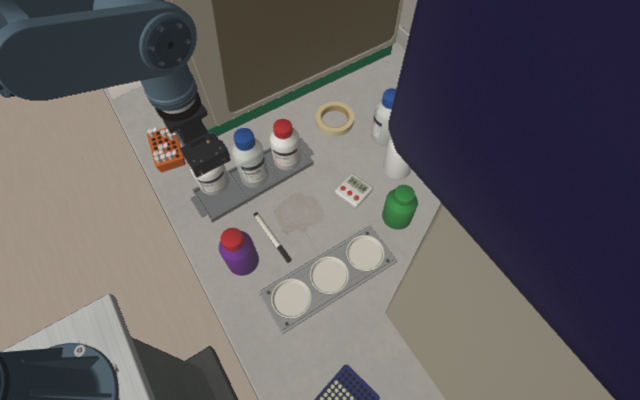

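The bottle is centred over the front compartment (walls at cols 266–370). Lowering to contact.

```bash
python3 -m creep '[{"rx":0,"ry":0,"rz":0,"dx":0,"dy":0,"dz":0.02,"jaw":0},{"rx":0,"ry":0,"rz":0,"dx":0,"dy":0,"dz":0.038,"jaw":0},{"rx":0,"ry":0,"rz":0,"dx":0,"dy":0,"dz":0.048,"jaw":0},{"rx":0,"ry":0,"rz":0,"dx":0,"dy":0,"dz":0.053,"jaw":0},{"rx":0,"ry":0,"rz":0,"dx":0,"dy":0,"dz":0.056,"jaw":0},{"rx":0,"ry":0,"rz":0,"dx":0,"dy":0,"dz":0.058,"jaw":0},{"rx":0,"ry":0,"rz":0,"dx":0,"dy":0,"dz":0.058,"jaw":0}]'
python3 -m creep '[{"rx":0,"ry":0,"rz":0,"dx":0,"dy":0,"dz":0.001,"jaw":0},{"rx":0,"ry":0,"rz":0,"dx":0,"dy":0,"dz":0.001,"jaw":0}]'
```

```text
clock: 23.9
tool_pos: [0.4494, 0.242, 0.1041]
orientation: [0.701, 0.713, 0.0, 0.0]
force: [0.7, 0.9, -1.7]
width: 0.477
clock: 24.1
tool_pos: [0.4493, 0.242, 0.103]
orientation: [0.701, 0.713, 0.0, 0.0]
force: [-1.2, 0.5, -1.6]
width: 0.477
```

```bash
python3 -m creep '[{"rx":0,"ry":0,"rz":0,"dx":0,"dy":0,"dz":0.001,"jaw":0},{"rx":0,"ry":0,"rz":0,"dx":0,"dy":0,"dz":0.001,"jaw":0}]'
```

```text
clock: 24.3
tool_pos: [0.4498, 0.2422, 0.1026]
orientation: [0.701, 0.713, 0.001, 0.0]
force: [-0.8, 0.3, 5.7]
width: 0.476
```

Contact. Releasing, rising and backing away.

```bash
python3 -m creep '[{"rx":0,"ry":0,"rz":0,"dx":0,"dy":0,"dz":-0.0005,"jaw":100},{"rx":0,"ry":0,"rz":0,"dx":0,"dy":0,"dz":-0.0005,"jaw":100},{"rx":0,"ry":0,"rz":0,"dx":0,"dy":0,"dz":-0.0005,"jaw":100},{"rx":0,"ry":0,"rz":0,"dx":0,"dy":0,"dz":-0.0005,"jaw":100},{"rx":0,"ry":0,"rz":0,"dx":0,"dy":0,"dz":-0.0005,"jaw":100},{"rx":0,"ry":0,"rz":0,"dx":0,"dy":0,"dz":-0.0005,"jaw":100}]';python3 -m creep '[{"rx":0,"ry":0,"rz":0,"dx":0,"dy":0,"dz":-0.01,"jaw":100},{"rx":0,"ry":0,"rz":0,"dx":0,"dy":0,"dz":-0.03,"jaw":100},{"rx":0,"ry":0,"rz":0,"dx":0,"dy":0,"dz":-0.06,"jaw":100},{"rx":0,"ry":0,"rz":0,"dx":0,"dy":0,"dz":-0.1,"jaw":100},{"rx":0,"ry":0,"rz":0,"dx":0,"dy":0,"dz":-0.135,"jaw":100},{"rx":0,"ry":0,"rz":0,"dx":0,"dy":0,"dz":-0.16,"jaw":100},{"rx":0,"ry":0,"rz":0,"dx":0,"dy":0,"dz":-0.17,"jaw":100},{"rx":0,"ry":0,"rz":0,"dx":0,"dy":0,"dz":-0.17,"jaw":100}]'
python3 -m creep '[{"rx":0,"ry":0,"rz":0,"dx":0,"dy":-0.02,"dz":0,"jaw":100},{"rx":0,"ry":0,"rz":0,"dx":0,"dy":-0.05,"dz":0,"jaw":100},{"rx":0,"ry":0,"rz":0,"dx":0,"dy":-0.08,"dz":0,"jaw":100},{"rx":0,"ry":0,"rz":0,"dx":0,"dy":-0.1,"dz":0,"jaw":100},{"rx":0,"ry":0,"rz":0,"dx":0,"dy":-0.1,"dz":0,"jaw":100},{"rx":0,"ry":0,"rz":0,"dx":0,"dy":-0.1,"dz":0,"jaw":100}]'
python3 snap.py 15 wrist side scene
```

```text
clock: 24.9
tool_pos: [0.449, 0.2419, 0.1021]
orientation: [0.701, 0.713, -0.0, -0.0]
force: [-0.1, 0.1, -0.3]
width: 0.987
clock: 25.7
tool_pos: [0.4498, 0.2421, 0.2739]
orientation: [0.701, 0.713, 0.001, 0.001]
force: [-0.1, 0.3, -0.9]
width: 1.001
clock: 26.3
tool_pos: [0.349, 0.2401, 0.2713]
orientation: [0.701, 0.713, -0.001, -0.0]
force: [0.7, 0.3, -0.4]
width: 0.997
```

View pics/wrist_15.png

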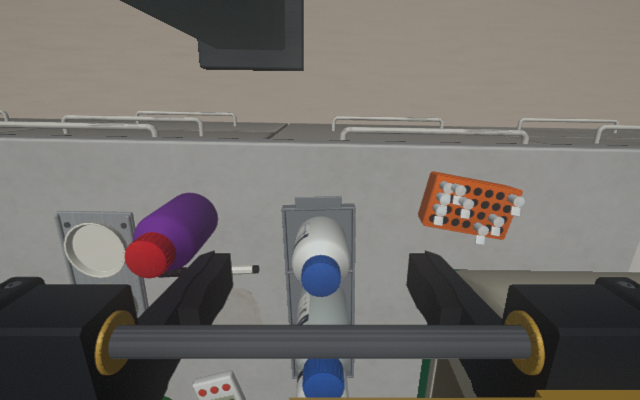

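View pics/side_15.png

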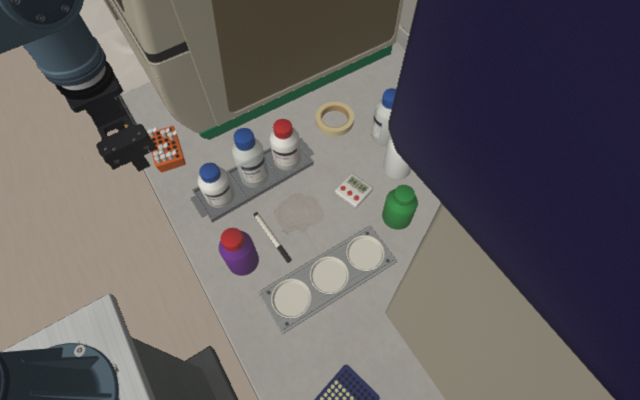

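View pics/scene_15.png

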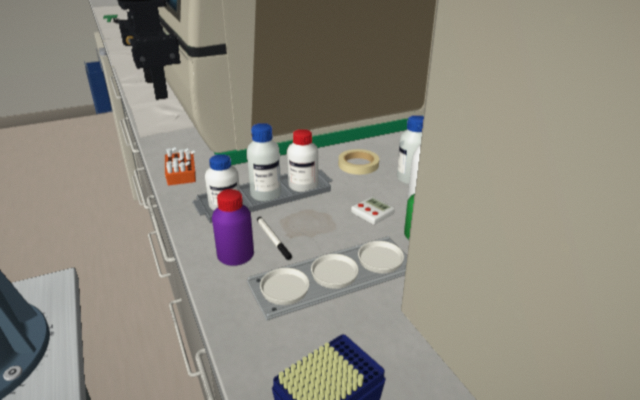

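Short is in front, tall in the middle and medium at the back, all upright, and the gripper is clear. One last numeric check from the side and wrist views before handing in.

```bash
python3 - <<'E'
from h import *
from workcell import env
x0,y0,t=.5411,.245,.037
f=env.grab_frame('side');img=np.ascontiguousarray(f['frame'][:,:,::-1]);E=np.array(f['extrinsics'])
for n,c,zt,hc,b in(('short','b',.115,.015,(190,155,230,190)),('tall','b',.165,.018,(225,122,265,155)),('medium','r',.135,.018,(265,112,305,145))):
    o,st=capmask(img,c,b); r=least_squares(lambda p:hullcent(p[0],p[1],zt,hc,f['K'],E)[0]-o,[.5,.2]).x
    d=r-[x0,y0]; print(n,r.round(4),'carrier frame mm',(1000*np.array([np.cos(t)*d[0]+np.sin(t)*d[1],-np.sin(t)*d[0]+np.cos(t)*d[1]])).round(1))
s=env.read_state();print(s['clock'],np.round(s['force'],1),np.abs(s['qvel']).max())
E
python3 wcap.py b .115 .015 290 240 350 310
```

```text
short [0.4498 0.2429] carrier frame mm [-91.3   1.2]
tall [0.5426 0.2446] carrier frame mm [ 1.5 -0.5]
medium [0.6338 0.2477] carrier frame mm [92.7 -0.7]
26.5 [ 0.6  0.3 -0.4] 0.002833764201351237
cap [0.4479 0.2424] [320.6 274.8] [301, 255, 40, 41, 1291] 1412
```

```bash
python3 -c "
from workcell import env
print(env.sign_off())"
```

```text
the job is handed in; nothing more can be done
None
```

I moved all three bottles from the drip rack to the carrier in reverse order and handed the job in at about 26.6 s, well under the 83 s limit. Sign-off reported no verdict.

- **Order:** the medium bottle went from front to back, the tall one stayed in the middle, and the short one went from back to front.
- **How:** I gripped each bottle by the cap, lowered it until the force showed it on the compartment floor (about 5 N, at most 7 N), then released it.
- **Positions:** the last side-camera check put the bottles in the carrier frame at these positions, all well inside the 14 mm limit:

| Bottle | Along the row (mm) | Across the row (mm) | Target along the row (mm) |
|---|---|---|---|
| Short | -91.3 | +1.2 | -92 |
| Tall | 1.5 | -0.5 | 0 |
| Medium | 92.7 | -0.7 | 92 |

- **State at the end:** in the pictures all three stand upright and the arm is clear and at rest. I judged upright by eye; I did not measure the tilt.
- **Disagreements:** the first scene-camera estimates of the cap positions differed from the side and wrist views by up to about 6 mm. One carrier fit, from a picture taken while the arm was still settling, was off by about 4 mm. I discarded both. The settled wrist view and the two fixed cameras agreed on the carrier to about 1 mm.

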